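Clear the microscope stage and click the specimen carriage into its notch

TASK

With the scraper block held in the gripper, wipe the three loose steel chips off the black microscope stage into the metal trough along its near edge, then set the scraper back down on the bench. Then take the orange post of the specimen carriage and slide it along its rail until the sprung ball clicks into the notch, without running on past it. Finish there, still gripping the post with the ball seated in the notch; the chips stay in the trough and the other things on the bench are left alone.

Things in the scene. Friction and masses are not known exactly. Their poses are not given: they have to be found in the camera images.
- stage: Fixed low inverted microscope. Black stage plate 180 (own x) by 300 (own y) by 18 mm, top 85 mm above the bench. Origin under the plate's centre, on the bench; z up, own x from the near (robot) side to the far side, yaw within 0.25 rad. A steel rail 16 mm wide, top 10 mm above the plate, runs along own y at own x +58 mm. A pale glass window is inlaid flush in the plate.
- wipe_start (a point): Point on the plate's top between the chips and the rail (stage own x +37, y +37 mm), axes as the stage's. A scraper standing here with its blade parallel to the rail has all chips on its near side, within its 120 mm length, with 4 mm or more between blade and chips and 5 mm to the rail.
- wipe_end (a point): Point at the height of the plate's top, 10 mm out beyond its near edge, straight across the plate (along the stage's -x) from wipe_start. When the blade's middle gets here the chips have gone over the edge.
- trough (a point): Middle of the floor of the aluminium trough fixed along the stage's near edge. Inside 45 (stage own x) by 180 mm (own y); floor 45 mm, walls 66 mm above the bench, so lower than the plate; it begins at the plate's edge. Axes as the stage's.
- scraper: Loose scraper block standing on the bench to the right, 0.14 kg (varies): blue blade 16 (own x) by 120 (own y) by 22 mm tall, and on it a white handle 22 (own x) by 60 (own y) mm from 22 to 54 mm above its underside. Origin: centre of its underside; z up. It can be gripped across the 22 mm, along its own x.
- scraper_grip (a point): Middle of the scraper's handle, 39 mm above its underside.
- chip1: Loose steel chip 16 by 14 by 6 mm, 10 g, flat on the stage plate; origin at the centre of its underside. The three chips lie in a patch at stage own x -50 to +10, y 0 to +75 mm (centres), in the carriage's way.
- chip2: Second steel chip, same as chip1.
- chip3: Third steel chip, same as chip1.
- carriage: Specimen carriage. Aluminium saddle 32 by 60 mm over the rail, top 20 mm above the plate; an arm with a round dark-red specimen (up to 19 mm above the plate) reaches 100 mm to the near side. Origin on the rail's middle line at plate-top height; axes as the stage's. Starts at stage own y -115 to -85 mm and slides only along own +y (left), 235 mm at most; drags with about 2 N and stays where left.
- post (a point): Centre of the carriage's orange grip post, 18 (own x) by 24 (own y) by 42 mm tall, standing from 20 to 62 mm above the plate; this point is 41 mm above the plate. It can be gripped across either width.
- pointer (a point): Middle of the sprung ball on the carriage's far side, 6 mm above the plate, below a red line on the saddle; same own y as the post. At the notch it pulls the carriage in over the last 3 mm, then about 8 N are needed to push on out. Let go within 2 mm of the notch, the carriage centres itself; elsewhere only the drag is felt.
- index_strip: Fixed brass strip behind the rail (stage own x +75 to +85 mm), 11 mm high above the plate, axes as the stage's, clamped at a different place along the rail in each run. Origin under its notch, at plate-top height.
- notch (a point): Middle of the notch, a 9 mm gap in the brass strip with a black back and a white line on each side, 6 mm above the plate, somewhere at stage own y +15 to +60 mm. The ball is seated when pointer and notch agree along the rail (own y).
- sample: Bystander: loose dark green resin cylinder, 30 mm across, 20 mm tall, origin under its centre.
- cleaner: Bystander: closed bottle, 44 mm across, 110 mm tall, origin under its centre.
- objective_can: Bystander: black can for an objective, 40 mm across, 50 mm tall, origin under its centre.
Not all that is in view belongs to the job. Of the things that look like the scraper, the largest one is meant.

How it is judged (in metres and radians):
On the way, in this order (a step that is already met when the one before it is completed fails the run):
1. the held scraper is down on the stage plate (contact force between the fingers and scraper above 1 N and z of scraper in the frame of stage between 0.08 and 0.09 m and x of scraper in the frame of stage between -0.09 and 0.06 m), for 0.1 s.
2. all three chips are in the trough, the scraper still held (x of chip1 in the frame of stage between -0.138 and -0.088 m and y of chip1 in the frame of stage between -0.053 and 0.133 m and z of chip1 in the frame of stage between 0.04 and 0.07 m and x of chip2 in the frame of stage between -0.138 and -0.088 m and y of chip2 in the frame of stage between -0.053 and 0.133 m and z of chip2 in the frame of stage between 0.04 and 0.07 m and x of chip3 in the frame of stage between -0.138 and -0.088 m and y of chip3 in the frame of stage between -0.053 and 0.133 m and z of chip3 in the frame of stage between 0.04 and 0.07 m and contact force between the fingers and scraper above 1 N), for 0.2 s.
3. the scraper is back down on the bench, let go (height (world z) of scraper below 0.03 m and contact force between the fingers and scraper below 0.1 N and linear speed of scraper below 0.03 m/s and contact force between scraper and stage below 0.1 N), for 0.2 s.
4. the gripped carriage is seated in the notch (y of pointer in the frame of notch between -0.002 and 0.002 m and contact force between the fingers and carriage above 1.5 N), for 0.5 s.
At the end, for the whole second after the job is handed in: The carriage's ball is within 2 mm of the notch's middle along the rail, the carriage at rest and gripped by the fingers (over 1.5 N); all three chips lie in the trough; the scraper rests on the bench, off the stage and not touched by the fingers (all of step 3 and all of step 4 and x of chip1 in the frame of stage between -0.138 and -0.088 m and y of chip1 in the frame of stage between -0.053 and 0.133 m and z of chip1 in the frame of stage between 0.04 and 0.07 m and x of chip2 in the frame of stage between -0.138 and -0.088 m and y of chip2 in the frame of stage between -0.053 and 0.133 m and z of chip2 in the frame of stage between 0.04 and 0.07 m and x of chip3 in the frame of stage between -0.138 and -0.088 m and y of chip3 in the frame of stage between -0.053 and 0.133 m and z of chip3 in the frame of stage between 0.04 and 0.07 m and linear speed of carriage below 0.01 m/s); the arm keeps its last pose, push and grip.
It fails at once if the carriage ran more than 15 mm past the notch (y of pointer in the frame of notch above 0.015 m).
It fails at once if a bystander was moved more than 20 mm (distance of any of sample, cleaner, objective_can from where it was at the start of the episode above 0.02 m).
It fails at once if a bystander was knocked over (angle between any of sample, cleaner, objective_can's own z axis and vertical above 0.5 rad).
It also fails if it takes over 61 s, if anything falls off the work surface, if the arm or the gripper's body presses on something with over 40 N, if the wrist force passes 120 N, or if a joint passes its speed limit or range.

ROBOT

A 6-joint arm with a two-finger parallel gripper is mounted at the origin on the work surface. World frame = base frame: x ahead of the robot, y to its left, z up, the work surface at z = 0. Lengths are in mm, angles in rad, forces in N, time in s.
With the tool pointing down it reaches from about 425 to 1125 mm from the base axis. Payload 14.9 kg.
Tool frame: the origin (TCP) lies at the very end of the fingers, on their centre line; the grasp point (between the pads) lies 19 mm behind it; z points along the fingers, y is the direction in which the jaws open and shut (so a half turn about z gives the same grasp; the last joint's range is limited). The gripper opens to 91 mm and grips with 3 to 60 N. Pads are 32 mm wide; open, the fingers measure 118 mm over their backs; the gripper's body (76 mm by 178 mm) begins 60 mm behind the grasp point.
Start: joints at [1.125, 0.379, 1.734, -0, 1.028, -0.033], TCP at [280.831, 641.211, 213.932] pointing down, gripper open.
Joint ranges: [-2.77, 2.77], [-0.74, 2.19], [0, 2.66], [-1.06, 4.2], [0.31, 2.87], [-3.08, 3.08]. Speed limits (rad/s): [1.89, 1.89, 2.39, 3.14, 3.14, 3.14].

INTERFACE

Orientations are given as a unit quaternion [x, y, z, w].
In Python, from station import status, imaging, workorder, search_frame gives the robot as it stands.
- The arm moves only by the tool arm_command, never from a script. Its argument "deltas" is a list of rows, each an object of numbers: "x", "y", "z": the shift along the tool's x, y, z in cm; "wx", "wy", "wz": the turn, a rotation vector about the tool's x, y, z in rad; "claw": the gripper's target within -1 to 1 (fully open at 1, half-way at 0, shut at -1). In form: [{"x": .., "y": .., "z": .., "wx": .., "wy": .., "wz": .., "claw": ..}, ...]. A call has 1 to 8 rows; each row shifts and turns the commanded pose from where the row before left it, along the tool's axes as they then stand; what a row does not reach is not made up. A row lasts 1/10 s, in which the tool goes at most 50 mm and 8.59 degrees, less where a joint would pass 70% of its speed; a pose out of reach is approached as far as the arm can. A call with a gripper value outside its range is refused whole. The fingers move at their own pace and stop on an object; "newtons" is the grip in N (left out, the last holds). Time passes only in rows, so rows that do not move let the fingers close. It gives the time, the measured TCP pose, the force and the opening at its end, in the units of the state.
- status.get_state(): the state, without advancing time (a new reading comes with each control period).
- imaging.grab_frame(name): name is "side" or "top" or "wrist"; returns (picture, depth): 420x560x3 uint8, red, green, blue; 420x560 float32, mm along the optical axis (not along the pixel's ray), 0 where there is no reading.
- imaging.calibration(name): a dict with "fx", "fy", "cx", "cy" (pixels), "dist_coeffs" ([k1, k2, p1, p2, k3] as OpenCV has them; the pictures are not rectified), "xyz" and "orientation" of the camera in the world; the wrist camera has in their place "T_tool_cam" (4x4, takes a point from camera to tool coordinates, whose origin is the TCP and whose axes are the flange's). Camera axes: x right, y down, z forward; pixel columns grow to the right and rows downward; lengths in mm; the calibration is good to about 2 mm. A picture is of the moment at which its call begins: read the wrist's pose just before it. calibration takes no time and is no camera call.
- workorder.close_job(): hands the job in, once; it reports no verdict.
Trained networks look in the newest picture that a camera, given by its name, has taken for a name from the list of things; names that differ only in an ending like _2 or _b are one class to them, and where a whole thing is asked for, a point or a joint stands for the part that bears it (a point fixed in the world has none). Each returns a list of dicts, best first, with "confidence" (0 to 1); they miss things now and then, are a little off and sometimes report something else, mostly with a low value. They report only what shows in the picture. A call takes as long as a camera call. They do not tell look-alikes from the thing itself.
- search_frame(camera, query): "at" ([x, y, z] in mm, in world coordinates, good to about 4 mm: the middle of the surface that is visible of it).
The state is a dict: "time_s": time; "joint_positions": joint angles; "joint_velocities": joint speeds; "tau": joint torques, N m; "ee_pos": TCP position; "tcp_rot": TCP orientation; "contact_force": force on the tool from outside, world axes, zero at the start; "torque": the same for the moment, N m; "width": finger opening in mm.
Only numpy, scipy, OpenCV 4.12 (cv2) and the standard library are available. Lean on these libraries where they do the work, as an engineer would, in place of code of your own. Each camera call takes 0.05 s, during which the arm holds its last target.

## Working session

There is one attempt and no reset: what is moved stays moved. The work goes in short steps, Python scripts to look and compute and a tool call to move; the robot and the scene stay as the last step left them, time stands still between calls to the robot, and variables do not carry over. Pictures are saved under pics/ and viewed, and the job is handed in when it is done.

Besides the shell and the picture viewer there is one more tool, called by a JSON object that holds its "method" and its "body", one argument or row to a line. arm_command: Moves the arm, as the interface text tells. Its arguments: {"type":"object","properties":{"deltas":{"type":"array"},"newtons":{"type":"number"}},"required":["deltas"]}

```bash
ls; mkdir -p pics
cat > h.py <<'E'
import numpy as np, cv2
from scipy.spatial.transform import Rotation as R
from station import status, imaging, workorder, search_frame
def grab(n,fn=None):
    st=status.get_state(); p,d=imaging.grab_frame(n)
    if fn: cv2.imwrite('pics/'+fn,cv2.cvtColor(p,cv2.COLOR_RGB2BGR))
    c=imaging.calibration(n)
    if n=='wrist':
        T=np.eye(4);T[:3,:3]=R.from_quat(st['tcp_rot']).as_matrix();T[:3,3]=st['ee_pos'];T=T@np.array(c['T_tool_cam'])
    else:
        T=np.eye(4);T[:3,:3]=R.from_quat(c['orientation']).as_matrix();T[:3,3]=c['xyz']
    return p,d,c,T
def K(c): return np.array([[c['fx'],0,c['cx']],[0,c['fy'],c['cy']],[0,0,1.]])
def rays(uv,c,T):
    n=cv2.undistortPoints(np.array(uv,float).reshape(-1,1,2),K(c),np.array(c['dist_coeffs'])).reshape(-1,2)
    return np.c_[n,np.ones(len(n))]@T[:3,:3].T
def atz(uv,z,c,T):
    r=rays(uv,c,T); return T[:3,3]+r*((z-T[2,3])/r[:,2])[:,None]
def atd(uv,d,c,T):
    r=rays(uv,c,T); return np.array([T[:3,3]+q*d[int(v),int(u)] for q,(u,v) in zip(r,uv)])
def proj(P,c,T):
    q=(np.array(P,float).reshape(-1,3)-T[:3,3])@T[:3,:3]
    return cv2.projectPoints(q,np.zeros(3),np.zeros(3),K(c),np.array(c['dist_coeffs']))[0].reshape(-1,2)
E
python3 - <<'E'
from h import *
print(status.get_state())
for n in['side','top','wrist']:
    p,d,c,T=grab(n,n+'0.png'); print(n,c)
    for q in ['stage','scraper','scraper_grip','post','pointer','notch','chip1','trough','index_strip','sample','cleaner','objective_can']:
        if n!='wrist': print(n,q,[(np.round(r['at']).tolist(),round(r['confidence'],2)) for r in search_frame(n,q)][:5])
E
```

```text
pics
{'time_s': 0.0, 'joint_positions': array([ 1.12469521e+00,  3.79440474e-01,  1.73478646e+00,  1.01158904e-05,
        1.02844334e+00, -3.32977850e-02]), 'joint_velocities': array([-0.00018014,  0.00121067, -0.00057603, -0.00014235, -0.0003918 ,
        0.00132873]), 'tau': array([-4.68716724e-03, -7.63740492e+01, -4.34357750e+01,  6.48572948e-02,
        4.22951847e-02, -5.81563631e-05]), 'ee_pos': array([280.65862848, 640.84750917, 213.26311225]), 'tcp_rot': array([ 2.04941804e-01,  9.78774012e-01, -5.22380709e-04, -1.32127061e-04]), 'contact_force': array([-0.35984131,  0.04161846,  0.0552282 ]), 'torque': array([0.01134113, 0.0337916 , 0.00081118]), 'width': 91.13745687657999}
side {'fx': 480.1860405607131, 'fy': 480.1860405607131, 'cx': 279.2310907002236, 'cy': 206.1742984661199, 'dist_coeffs': array([-0.02474059,  0.        ,  0.        ,  0.        ,  0.        ]), 'xyz': array([   6.55836424, -705.42834671,  632.3378848 ]), 'orientation': array([ 0.82023716, -0.26404126,  0.15928338, -0.48179043])}
side stage [([534.0, -27.0, 84.0], 0.74)]
side scraper [([425.0, -326.0, 1
[... 1673 characters left out ...]

top index_strip [([660.0, 4.0, 96.0], 0.57)]
top sample []
top cleaner [([455.0, 378.0, 77.0], 0.61)]
top objective_can [([641.0, 420.0, 50.0], 0.51)]
wrist {'fx': 372.30836806438003, 'fy': 372.30836806438003, 'cx': 282.1818060989554, 'cy': 207.3375113696967, 'dist_coeffs': array([0.00635527, 0.        , 0.        , 0.        , 0.        ]), 'T_tool_cam': array([[ 1.51333903e-04, -9.62248812e-01, -2.72171270e-01,
         7.72903134e+01],
       [ 9.99999964e-01,  2.05708338e-04, -1.71247707e-04,
         3.84818073e-01],
       [ 2.20770802e-04, -2.72171234e-01,  9.62248809e-01,
        -1.70158467e+02],
       [ 0.00000000e+00,  0.00000000e+00,  0.00000000e+00,
         1.00000000e+00]])}
```

View pics/side0.png

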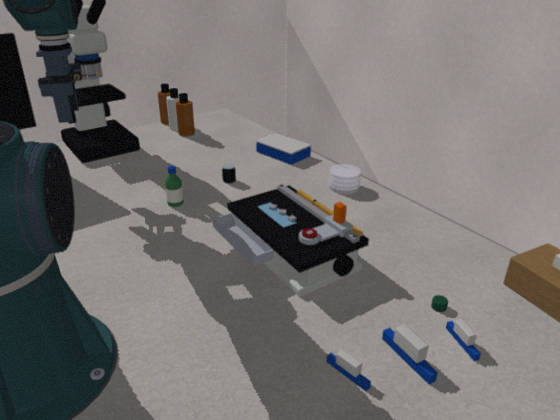

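View pics/top0.png

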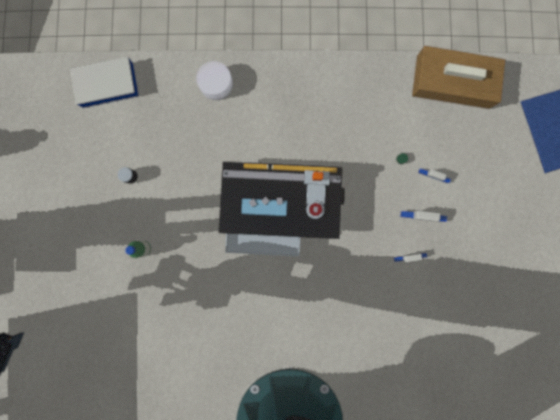

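The middle look-alike scraper at top pixel (424,216) looks largest. The stage spans about (220,163)–(342,237), with the chips around (265,202). I'll zoom in and measure.

Run:
```python
from h import *
import pickle
p,d,c,T=grab('top'); pickle.dump((p,d,c,T),open('top.pkl','wb'))
cv2.imwrite('pics/topA.png',cv2.cvtColor(cv2.resize(p[150:262,212:352],None,fx=5.6,fy=5.2,interpolation=cv2.INTER_CUBIC)[:600,:800],cv2.COLOR_RGB2BGR))
cv2.imwrite('pics/topB.png',cv2.cvtColor(cv2.resize(p[145:275,385:465],None,fx=4.6,fy=4.6,interpolation=cv2.INTER_CUBIC),cv2.COLOR_RGB2BGR))
# plate mask by depth height
vv,uu=np.mgrid[150:262,205:352]
P=atd(np.c_[uu.ravel(),vv.ravel()],d,c,T); col=p[vv.ravel(),uu.ravel()].astype(int)
m=(P[:,2]>78)&(P[:,2]<125)
mm=np.zeros(p.shape[:2],np.uint8); mm[vv.ravel()[m],uu.ravel()[m]]=255
n,l,s,_=cv2.connectedComponentsWithStats(mm); k=1+np.argmax(s[1:,4]); ys,xs=np.where(l==k)
rect=cv2.minAreaRect(np.c_[xs,ys].astype(np.float32)); b=cv2.boxPoints(rect)
W=atz(b,85,c,T); print(b,W.round(1)); print('sides',[np.linalg.norm(W[i]-W[i-1]).round(1) for i in range(4)],W.mean(0)); print('plate z',np.median(P[m][:,2]))
# scrapers blue
hsv=cv2.cvtColor(p,cv2.COLOR_RGB2HSV)
bl=cv2.inRange(hsv,(100,120,40),(130,255,255)); bl[:, :385]=0; bl[:,465:]=0
n,l,s,cc=cv2.connectedComponentsWithStats(bl)
for i in range(1,n):
    if s[i,4]>15: print(s[i],cc[i],atz([cc[i]],22,c,T).round(1))
```

```text
[[217.81955 232.69849]
 [221.34598 160.4071 ]
 [342.49673 166.3169 ]
 [338.9703  238.60828]] [[ 494.9  178.5   85. ]
 [ 674.7  171.7   85. ]
 [ 660.2 -130.3   85. ]
 [ 480.7 -120.4   85. ]]
sides [np.float64(299.2), np.float64(179.9), np.float64(302.3), np.float64(179.8)] [577.61560541  24.88896494  85.        ]
plate z 85.31802345924791
[420 170   7   5  26] [423.19230769 171.53846154] [[ 656.2 -352.9   22. ]]
[401 212  12   5  55] [406.78181818 214.01818182] [[ 543.7 -307.1   22. ]]
[441 216   5   5  21] [442.95238095 218.38095238] [[ 532.2 -403.4   22. ]]
[395 257   7   4  22] [398.  258.5] [[ 427.5 -282.4   22. ]]
```

```bash
ls pics
```

```text
side0.png
top0.png
topA.png
topB.png
wrist0.png
```

View pics/topA.png

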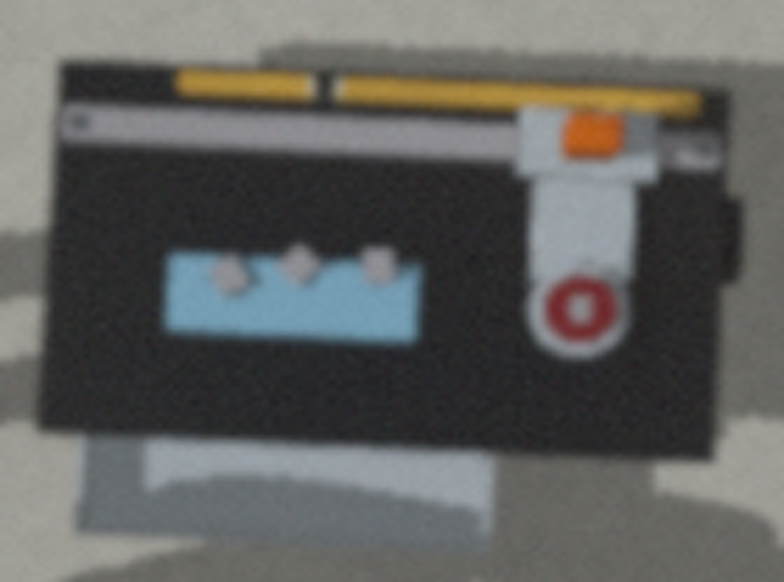

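View pics/topB.png

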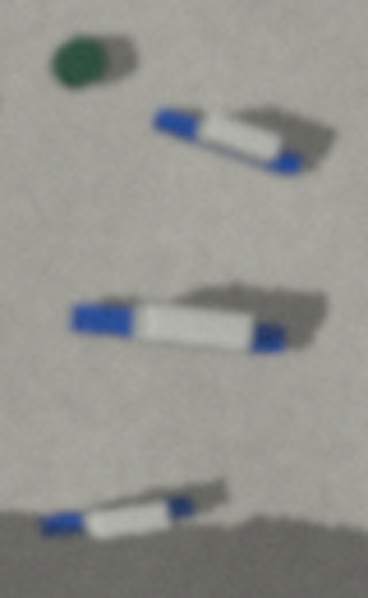

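View pics/wrist0.png

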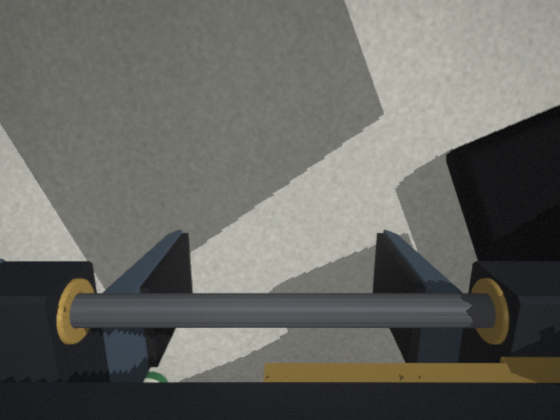

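```bash
cat >> h.py <<'E'
def plan(target,yaw,n,polar=False,start=None,claw=None,nd=2):
    """rows from current measured pose to target pos, tool y axis at world angle yaw, pointing down"""
    import json
    st=status.get_state()
    p0=np.array(st['ee_pos']) if start is None else np.array(start[0])
    M=R.from_quat(st['tcp_rot']).as_matrix()
    y0=np.arctan2(M[1,1],M[0,1]) if start is None else start[1]
    tgt=np.array(target,float)
    cur=p0.copy(); yw=y0; rows=[]
    for i in range(1,n+1):
        f=i/n
        if polar:
            r0,a0=np.hypot(*p0[:2]),np.arctan2(p0[1],p0[0]); r1,a1=np.hypot(*tgt[:2]),np.arctan2(tgt[1],tgt[0])
            r=r0+(r1-r0)*f;a=a0+(a1-a0)*f; w=np.array([r*np.cos(a),r*np.sin(a),p0[2]+(tgt[2]-p0[2])*f])
        else: w=p0+(tgt-p0)*f
        yn=y0+(yaw-y0)*f
        Y=np.array([np.cos(yw),np.sin(yw),0]);Z=np.array([0,0,-1.]);X=np.cross(Y,Z);A=np.c_[X,Y,Z]
        dl=np.round(A.T@(w-cur)/10,nd); wz=round(-(yn-yw),3)
        cur=cur+A@dl*10; yw=yw-wz
        row={'x':dl[0],'y':dl[1],'z':dl[2]}
        if wz: row['wz']=wz
        if claw is not None: row['claw']=claw
        rows.append(row)
    for i in range(0,n,8): print(json.dumps(rows[i:i+8]))
    print('end',cur.round(2),round(yw,4))
E
python3 - <<'E'
from h import *
plan([538,-400,200],0.0,28,True)
E
```

```text
[{"x": -4.48, "y": -0.25, "z": 0.05, "wz": 0.041}, {"x": -4.47, "y": -0.35, "z": 0.05, "wz": 0.042}, {"x": -4.46, "y": -0.45, "z": 0.05, "wz": 0.041}, {"x": -4.43, "y": -0.56, "z": 0.05, "wz": 0.041}, {"x": -4.42, "y": -0.66, "z": 0.05, "wz": 0.042}, {"x": -4.39, "y": -0.75, "z": 0.05, "wz": 0.041}, {"x": -4.37, "y": -0.85, "z": 0.05, "wz": 0.042}, {"x": -4.34, "y": -0.95, "z": 0.05, "wz": 0.041}]
[{"x": -4.31, "y": -1.05, "z": 0.05, "wz": 0.041}, {"x": -4.28, "y": -1.15, "z": 0.05, "wz": 0.042}, {"x": -4.24, "y": -1.23, "z": 0.05, "wz": 0.041}, {"x": -4.21, "y": -1.34, "z": 0.05, "wz": 0.041}, {"x": -4.17, "y": -1.43, "z": 0.05, "wz": 0.042}, {"x": -4.14, "y": -1.52, "z": 0.05, "wz": 0.041}, {"x": -4.08, "y": -1.61, "z": 0.05, "wz": 0.041}, {"x": -4.05, "y": -1.71, "z": 0.05, "wz": 0.042}]
[{"x": -4.0, "y": -1.79, "z": 0.05, "wz": 0.041}, {"x": -3.95, "y": -1.88, "z": 0.05, "wz": 0.041}, {"x": -3.9, "y": -1.97, "z": 0.05, "wz": 0.042}, {"x": -3.85, "y": -2.05, "z": 0.05, "wz": 0.041}, {"x": -3.79, "y": -2.14, "z": 0.05, "wz": 0.042}, {"x": -3.74, "y": -2.22, "z": 0.05, "wz": 0.041}, {"x": -3.68, "y": -2.3, "z": 0.05, "wz": 0.041}, {"x": -3.62, "y": -2.39, "z": 0.05, "wz": 0.042}]
[{"x": -3.56, "y": -2.45, "z": 0.05, "wz": 0.041}, {"x": -3.5, "y": -2.54, "z": 0.05, "wz": 0.041}, {"x": -3.43, "y": -2.61, "z": 0.05, "wz": 0.042}, {"x": -3.37, "y": -2.69, "z": 0.05, "wz": 0.041}]
end [ 537.96 -399.98  199.96] 0.0
```

{"method": "arm_command", "body": {
  "deltas": [
    {"x": -4.5, "y": -0.3, "wz": 0.041},
    {"x": -4.5, "y": -0.4, "wz": 0.042},
    {"x": -4.5, "y": -0.5, "wz": 0.041},
    {"x": -4.4, "y": -0.6, "wz": 0.041},
    {"x": -4.4, "y": -0.7, "wz": 0.042},
    {"x": -4.4, "y": -0.8, "wz": 0.041},
    {"x": -4.4, "y": -0.9, "wz": 0.042},
    {"x": -4.3, "y": -1.0, "wz": 0.041}
  ]
}}

```text
invalid input
```

{"method": "arm_command", "body": {
  "deltas": [
    {"x": -4.3, "y": -1.1, "wz": 0.041},
    {"x": -4.3, "y": -1.2, "wz": 0.042},
    {"x": -4.2, "y": -1.3, "wz": 0.041},
    {"x": -4.2, "y": -1.4, "wz": 0.041},
    {"x": -4.2, "y": -1.4, "wz": 0.042},
    {"x": -3.2, "y": -1.5, "wz": 0.041},
    {"x": -1, "y": -0.6},
    {"x": 0}
  ]
}}

```text
invalid input
```

Run:
```python
from h import *
s=status.get_state();print(s['time_s'],s['ee_pos'],s['contact_force'])
grab('wrist','w1.png')
```

```text
1.4 [280.83049058 641.2364234  213.95832205] [-0.197578   -0.0190025   0.62011122]
```

View pics/w1.png

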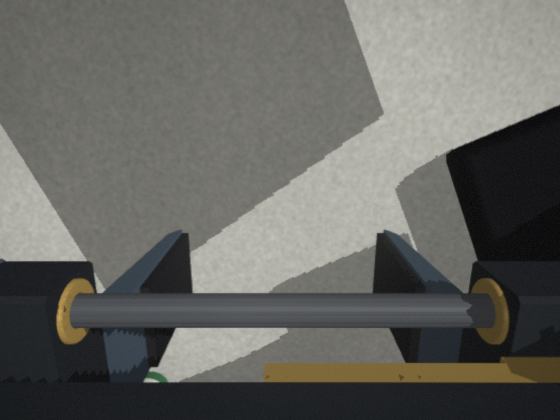

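The arm did not move: the rows were refused, so every key is probably required.

{"method": "arm_command", "body": {
  "deltas": [
    {"x": -4.5, "y": -0.3, "z": 0, "wx": 0, "wy": 0, "wz": 0.041, "claw": 1},
    {"x": -4.5, "y": -0.4, "z": 0, "wx": 0, "wy": 0, "wz": 0.042, "claw": 1},
    {"x": -4.5, "y": -0.5, "z": 0, "wx": 0, "wy": 0, "wz": 0.041, "claw": 1},
    {"x": -4.4, "y": -0.6, "z": 0, "wx": 0, "wy": 0, "wz": 0.041, "claw": 1},
    {"x": -4.4, "y": -0.7, "z": 0, "wx": 0, "wy": 0, "wz": 0.042, "claw": 1},
    {"x": -4.4, "y": -0.8, "z": 0, "wx": 0, "wy": 0, "wz": 0.041, "claw": 1},
    {"x": -4.4, "y": -0.9, "z": 0, "wx": 0, "wy": 0, "wz": 0.042, "claw": 1},
    {"x": -4.3, "y": -1.0, "z": 0, "wx": 0, "wy": 0, "wz": 0.041, "claw": 1}
  ]
}}

```text
time_s: 2.25
ee_pos: [552.5, 410.7, 214.0]
tcp_rot: [0.364, 0.931, 0.0, 0.0]
contact_force: [0.4, -0.6, 0.5]
width: 90.9
```

{"method": "arm_command", "body": {
  "deltas": [
    {"x": -4.3, "y": -1.1, "z": 0, "wx": 0, "wy": 0, "wz": 0.041, "claw": 1},
    {"x": -4.3, "y": -1.2, "z": 0, "wx": 0, "wy": 0, "wz": 0.042, "claw": 1},
    {"x": -4.2, "y": -1.3, "z": 0, "wx": 0, "wy": 0, "wz": 0.041, "claw": 1},
    {"x": -4.2, "y": -1.4, "z": 0, "wx": 0, "wy": 0, "wz": 0.041, "claw": 1},
    {"x": -4.2, "y": -1.4, "z": 0, "wx": 0, "wy": 0, "wz": 0.042, "claw": 1},
    {"x": -4.1, "y": -1.5, "z": 0, "wx": 0, "wy": 0, "wz": 0.041, "claw": 1},
    {"x": -4.1, "y": -1.6, "z": 0, "wx": 0, "wy": 0, "wz": 0.041, "claw": 1},
    {"x": -4.0, "y": -1.7, "z": 0, "wx": 0, "wy": 0, "wz": 0.042, "claw": 1}
  ]
}}

```text
time_s: 3.05
ee_pos: [674.5, 83.5, 214.0]
tcp_rot: [0.513, 0.859, 0.0, 0.0]
contact_force: [0.5, 0.5, 0.8]
width: 91.1
```

Run:
```python
from h import *
s=status.get_state();print(s['time_s'],s['ee_pos'],s['joint_velocities'].round(2))
import pickle
x=grab('wrist','w2.png'); pickle.dump(x,open('w2.pkl','wb'))
plan([538,-400,200],0.0,11,True)
```

```text
3.05 [674.49914065  83.47630454 214.02550072] [-0.64 -0.02  0.02 -0.   -0.01 -0.22]
[{"x": -4.24, "y": -1.93, "z": 0.13, "wz": 0.044}, {"x": -4.19, "y": -2.02, "z": 0.12, "wz": 0.045}, {"x": -4.14, "y": -2.13, "z": 0.13, "wz": 0.044}, {"x": -4.08, "y": -2.22, "z": 0.13, "wz": 0.045}, {"x": -4.02, "y": -2.31, "z": 0.13, "wz": 0.044}, {"x": -3.95, "y": -2.41, "z": 0.12, "wz": 0.045}, {"x": -3.9, "y": -2.5, "z": 0.13, "wz": 0.044}, {"x": -3.82, "y": -2.6, "z": 0.13, "wz": 0.045}]
[{"x": -3.76, "y": -2.68, "z": 0.13, "wz": 0.044}, {"x": -3.69, "y": -2.76, "z": 0.12, "wz": 0.045}, {"x": -3.61, "y": -2.85, "z": 0.13, "wz": 0.044}]
end [ 538.03 -399.98  200.01] 0.0004
```

View pics/w2.png

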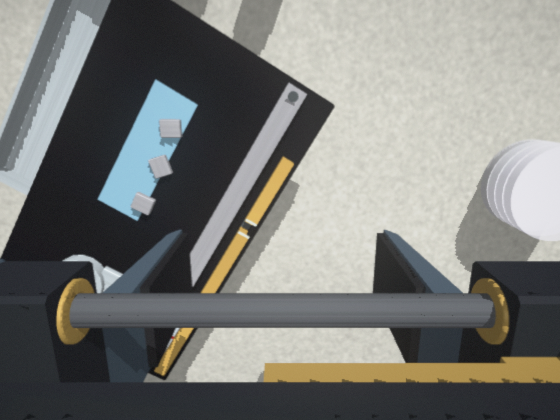

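The stage view shows the chips at (170,129), (160,167) and (143,204), with the notch at (247,227). The arm was still moving, so I'll measure again later. On to the scraper.

{"method": "arm_command", "body": {
  "deltas": [
    {"x": -4.2, "y": -1.9, "z": 0.1, "wx": 0, "wy": 0, "wz": 0.044, "claw": 1},
    {"x": -4.2, "y": -2.0, "z": 0.1, "wx": 0, "wy": 0, "wz": 0.045, "claw": 1},
    {"x": -4.1, "y": -2.1, "z": 0.1, "wx": 0, "wy": 0, "wz": 0.044, "claw": 1},
    {"x": -4.1, "y": -2.2, "z": 0.1, "wx": 0, "wy": 0, "wz": 0.045, "claw": 1},
    {"x": -4.0, "y": -2.3, "z": 0.1, "wx": 0, "wy": 0, "wz": 0.044, "claw": 1},
    {"x": -4.0, "y": -2.4, "z": 0.1, "wx": 0, "wy": 0, "wz": 0.045, "claw": 1},
    {"x": -3.9, "y": -2.5, "z": 0.1, "wx": 0, "wy": 0, "wz": 0.044, "claw": 1},
    {"x": -3.8, "y": -2.6, "z": 0.1, "wx": 0, "wy": 0, "wz": 0.045, "claw": 1}
  ]
}}

```text
time_s: 3.9
ee_pos: [612.4, -277.1, 206.0]
tcp_rot: [0.657, 0.754, 0.0, 0.0]
contact_force: [1.1, -0.1, 0.3]
width: 91.3
```

{"method": "arm_command", "body": {
  "deltas": [
    {"x": -3.8, "y": -2.7, "z": 0.1, "wx": 0, "wy": 0, "wz": 0.044, "claw": 1},
    {"x": -3.4, "y": -2.4, "z": 0.1, "wx": 0, "wy": 0, "wz": 0.045, "claw": 1},
    {"x": -2.0, "y": -1.4, "z": 0, "wx": 0, "wy": 0, "wz": 0.03, "claw": 1},
    {"x": 0, "y": 0, "z": 0, "wx": 0, "wy": 0, "wz": 0, "claw": 1},
    {"x": 0, "y": 0, "z": 0, "wx": 0, "wy": 0, "wz": 0, "claw": 1}
  ]
}}

```text
time_s: 4.4
ee_pos: [557.8, -373.7, 204.0]
tcp_rot: [0.7, 0.714, 0.0, 0.0]
contact_force: [-0.4, 0.6, 0.0]
width: 91.4
```

Run:
```python
from h import *
s=status.get_state();print(s['time_s'],s['ee_pos'],s['joint_velocities'].round(2),s['joint_positions'].round(2))
import pickle
x=grab('wrist','w3.png'); pickle.dump(x,open('w3.pkl','wb'))
```

```text
4.4 [ 557.83629283 -373.67824447  203.95656456] [ 0.03  0.    0.    0.   -0.    0.  ] [-0.62  0.35  1.8   0.    1.   -0.65]
```

View pics/w3.png

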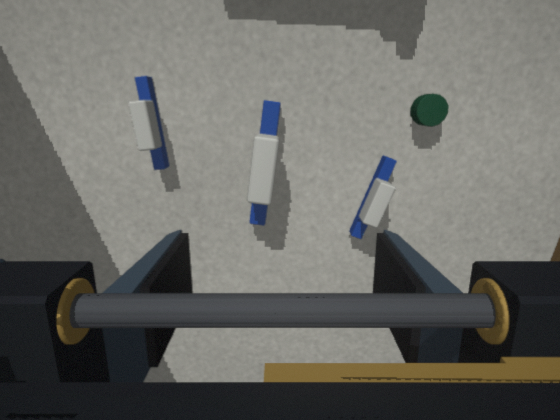

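Scraper in the middle: handle centred at about (263,168), blade from (271,102) to (258,223).

Run:
```python
from h import *
import pickle
p,d,c,T=pickle.load(open('w3.pkl','rb'))
sub=np.zeros(p.shape[:2],bool); sub[90:232,235:295]=1
hsv=cv2.cvtColor(p,cv2.COLOR_RGB2HSV)
bl=(cv2.inRange(hsv,(100,120,40),(130,255,255))>0)&sub
vv,uu=np.where(sub); P=atd(np.c_[uu,vv],d,c,T)
m=(P[:,2]>46)&(P[:,2]<65); print('handle top z',np.median(P[m,2]),m.sum())
def rect(uv,z):
    W=atz(uv,z,c,T)[:,:2].astype(np.float32); r=cv2.minAreaRect(W); print(r, 'c',W.mean(0)); return r
rect(np.c_[uu,vv][m],54)
mb=bl[vv,uu]&(P[:,2]>14)&(P[:,2]<30); print('blade z',np.median(P[mb,2]))
r=rect(np.c_[uu,vv][mb],22)
b=cv2.boxPoints(r); print(b)
e=[ (b[i]+b[(i+1)%4])/2 for i in range(4)]; print(e)
```

```text
handle top z 53.25283191490735 1681
((540.1533813476562, -354.2441101074219), (59.78860092163086, 21.729965209960938), 83.4719467163086) c [ 540.22815 -353.55692]
blade z 21.4360476009349
((539.7435302734375, -354.5156555175781), (118.2748031616211, 14.859084129333496), 83.35813903808594) c [ 541.13196 -342.48178]
[[ 525.5238  -412.39685]
 [ 540.2832  -414.11548]
 [ 553.96326 -296.63446]
 [ 539.20386 -294.91583]]
[array([ 532.9035 , -413.25616], dtype=float32), array([ 547.1232 , -355.37497], dtype=float32), array([ 546.58356, -295.77515], dtype=float32), array([ 532.36383, -353.65634], dtype=float32)]
```

Run:
```python
from h import *
plan([540,-354.3,90],-0.115,3)
plan([540,-354.3,24],-0.115,2,start=([540,-354.3,90],-0.115))
```

```text
[{"x": 0.64, "y": -0.59, "z": 3.8, "wz": 0.045}, {"x": 0.61, "y": -0.62, "z": 3.8, "wz": 0.046}, {"x": 0.58, "y": -0.65, "z": 3.79, "wz": 0.045}]
end [ 540.02 -354.33   90.03] -0.1145
[{"x": 0.0, "y": 0.0, "z": 3.3}, {"x": 0.0, "y": 0.0, "z": 3.3}]
end [ 540.  -354.3   24. ] -0.115
```

{"method": "arm_command", "body": {
  "deltas": [
    {"x": 0.64, "y": -0.6, "z": 3.8, "wx": 0, "wy": 0, "wz": 0.045, "claw": 1},
    {"x": 0.61, "y": -0.62, "z": 3.8, "wx": 0, "wy": 0, "wz": 0.046, "claw": 1},
    {"x": 0.58, "y": -0.65, "z": 3.8, "wx": 0, "wy": 0, "wz": 0.045, "claw": 1},
    {"x": 0, "y": 0, "z": 2.5, "wx": 0, "wy": 0, "wz": 0, "claw": 1},
    {"x": 0, "y": 0, "z": 2.5, "wx": 0, "wy": 0, "wz": 0, "claw": 0.5},
    {"x": 0, "y": 0, "z": 1.6, "wx": 0, "wy": 0, "wz": 0, "claw": 0.2},
    {"x": 0, "y": 0, "z": 0, "wx": 0, "wy": 0, "wz": 0, "claw": 0},
    {"x": 0, "y": 0, "z": 0, "wx": 0, "wy": 0, "wz": 0, "claw": -0.3}
  ],
  "newtons": 30
}}

```text
time_s: 5.25
ee_pos: [540.3, -354.6, 24.5]
tcp_rot: [0.746, 0.666, 0.0, 0.0]
contact_force: [0.2, -0.6, -0.6]
width: 61.6
```

{"method": "arm_command", "body": {
  "deltas": [
    {"x": 0, "y": 0, "z": 0, "wx": 0, "wy": 0, "wz": 0, "claw": -1},
    {"x": 0, "y": 0, "z": 0, "wx": 0, "wy": 0, "wz": 0, "claw": -1},
    {"x": 0, "y": 0, "z": 0, "wx": 0, "wy": 0, "wz": 0, "claw": -1},
    {"x": 0, "y": 0, "z": 0, "wx": 0, "wy": 0, "wz": 0, "claw": -1},
    {"x": 0, "y": 0, "z": 0, "wx": 0, "wy": 0, "wz": 0, "claw": -1},
    {"x": 0, "y": 0, "z": 0, "wx": 0, "wy": 0, "wz": 0, "claw": -1}
  ],
  "newtons": 30
}}

```text
time_s: 5.85
ee_pos: [539.7, -354.8, 24.1]
tcp_rot: [0.747, 0.665, -0.0, 0.0]
contact_force: [-1.2, 0.3, 3.0]
width: 22.0
```

Gripped, opening 22.0 mm. I'll lift and check the stage pose with a model overlay on picture w2.

```bash
cat >> h.py <<'E'
def S2W(P,pose):
    x,y,a=pose; P=np.array(P,float).reshape(-1,3); c_,s_=np.cos(a),np.sin(a)
    return np.c_[x+c_*P[:,0]-s_*P[:,1], y+s_*P[:,0]+c_*P[:,1], P[:,2]+85]
def W2S(W,pose):
    x,y,a=pose; W=np.array(W,float).reshape(-1,3); c_,s_=np.cos(a),np.sin(a); dx,dy=W[:,0]-x,W[:,1]-y
    return np.c_[c_*dx+s_*dy,-s_*dx+c_*dy,W[:,2]-85]
def overlay(p,c,T,pose,fn,crop,f):
    im=cv2.cvtColor(p,cv2.COLOR_RGB2BGR)[crop[1]:crop[3],crop[0]:crop[2]]; im=cv2.resize(im,None,fx=f,fy=f,interpolation=cv2.INTER_CUBIC)
    def line(A,col):
        q=(proj(S2W(A,pose),c,T)-[crop[0],crop[1]]+.5)*f
        cv2.polylines(im,[np.round(q).astype(int)],False,col,1)
    line([[-90,-150,0],[90,-150,0],[90,150,0],[-90,150,0],[-90,-150,0]],(0,255,0))
    for x in(50,66): line([[x,-150,10],[x,150,10]],(0,0,255))
    for x in(75,85): line([[x,-150,11],[x,150,11]],(255,0,255))
    cv2.imwrite('pics/'+fn,im)
E
python3 - <<'E'
from h import *
import pickle
pose=(577.6,24.9,-0.0475)
p,d,c,T=pickle.load(open('w2.pkl','rb')); overlay(p,c,T,pose,'ov2.png',(0,0,350,300),2)
p,d,c,T=pickle.load(open('top.pkl','rb')); overlay(p,c,T,pose,'ovt.png',(212,150,352,262),5)
E
```

```text
(no output)
```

View pics/ov2.png

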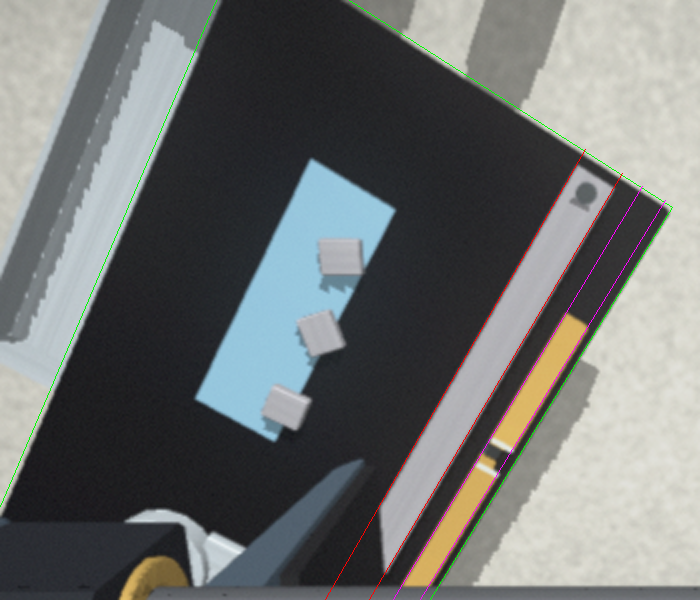

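View pics/ovt.png

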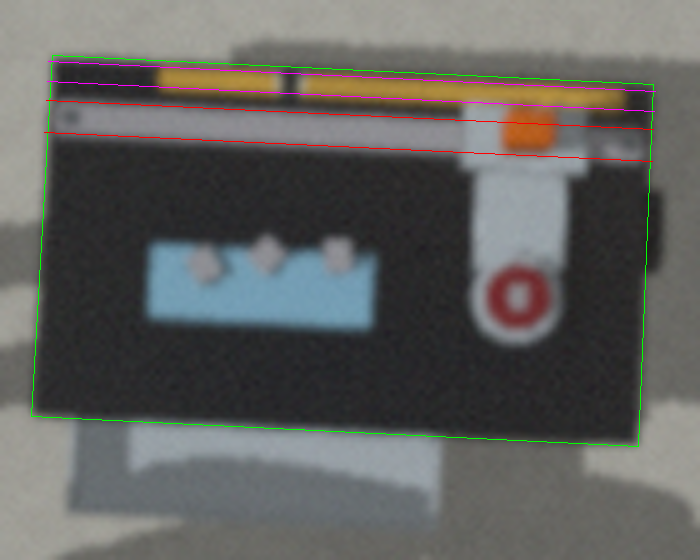

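Run:
```python
from h import *
import pickle
pose=(577.4,24.1,-0.0475)
p,d,c,T=pickle.load(open('w2.pkl','rb'))
f=lambda uv,z:W2S(atz([uv],85+z,c,T),pose).round(1)
print('notch lines',f((250.5,222),11),f((243.5,234.5),11))
for u in [(170,128.5),(160,166),(143,203)]: print('chip',f(u,6))
print('trough corners?', f((0,172),66))
for n,P in dict(ws=[37,37,0],we=[-100,37,0]).items(): print(n,S2W(P,pose).round(1))
p,d,c,T=pickle.load(open('top.pkl','rb'))
print('post', W2S(atz([(212+592/5.6,150+130/5.2)],147,c,T),pose))
s=status.get_state();print(s['ee_pos'])
```

```text
notch lines [[80.7 36.5 11. ]] [[81.1 24.2 11. ]]
chip [[-9.7 68.7  6. ]]
chip [[-3.5 38.4  6. ]]
chip [[-2.   3.8  6. ]]
trough corners? [[-76.3   1.7  66. ]]
ws [[616.1  59.3  85. ]]
we [[479.3  65.8  85. ]]
post [[ 57.34888463 -85.27642963  62.        ]]
[ 539.70575876 -354.83255403   24.11919136]
```

Run:
```python
from h import *
plan([616,59.3,208],-0.0475,12,start=([539.7,-354.8,208],-.116))
```

```text
[{"x": 3.5, "y": 0.23, "z": 0.0, "wz": -0.006}, {"x": 3.5, "y": 0.26, "z": 0.0, "wz": -0.005}, {"x": 3.5, "y": 0.27, "z": 0.0, "wz": -0.006}, {"x": 3.5, "y": 0.29, "z": 0.0, "wz": -0.006}, {"x": 3.49, "y": 0.31, "z": 0.0, "wz": -0.006}, {"x": 3.49, "y": 0.33, "z": 0.0, "wz": -0.005}, {"x": 3.5, "y": 0.35, "z": 0.0, "wz": -0.006}, {"x": 3.48, "y": 0.38, "z": 0.0, "wz": -0.006}]
[{"x": 3.49, "y": 0.39, "z": 0.0, "wz": -0.005}, {"x": 3.49, "y": 0.41, "z": 0.0, "wz": -0.006}, {"x": 3.48, "y": 0.43, "z": 0.0, "wz": -0.006}, {"x": 3.48, "y": 0.45, "z": 0.0, "wz": -0.005}]
end [615.97  59.32 208.  ] -0.048
```

{"method": "arm_command", "body": {
  "deltas": [
    {"x": 0, "y": 0, "z": -2, "wx": 0, "wy": 0, "wz": 0, "claw": -1},
    {"x": 0, "y": 0, "z": -4, "wx": 0, "wy": 0, "wz": 0, "claw": -1},
    {"x": 0, "y": 0, "z": -4.4, "wx": 0, "wy": 0, "wz": 0, "claw": -1},
    {"x": 0, "y": 0, "z": -4.4, "wx": 0, "wy": 0, "wz": 0, "claw": -1},
    {"x": 0, "y": 0, "z": -3.6, "wx": 0, "wy": 0, "wz": 0, "claw": -1}
  ],
  "newtons": 40
}}

```text
time_s: 6.35
ee_pos: [539.7, -354.8, 210.3]
tcp_rot: [0.747, 0.665, 0.0, 0.0]
contact_force: [0.1, -0.9, -2.9]
width: 21.4
```

{"method": "arm_command", "body": {
  "deltas": [
    {"x": 2.5, "y": 0.2, "z": 0, "wx": 0, "wy": 0, "wz": -0.006, "claw": -1},
    {"x": 3.5, "y": 0.26, "z": 0, "wx": 0, "wy": 0, "wz": -0.006, "claw": -1},
    {"x": 4, "y": 0.3, "z": 0, "wx": 0, "wy": 0, "wz": -0.007, "claw": -1},
    {"x": 4, "y": 0.32, "z": 0, "wx": 0, "wy": 0, "wz": -0.007, "claw": -1},
    {"x": 4, "y": 0.35, "z": 0, "wx": 0, "wy": 0, "wz": -0.007, "claw": -1},
    {"x": 4, "y": 0.38, "z": 0, "wx": 0, "wy": 0, "wz": -0.007, "claw": -1},
    {"x": 4, "y": 0.4, "z": 0, "wx": 0, "wy": 0, "wz": -0.007, "claw": -1},
    {"x": 3, "y": 0.34, "z": 0, "wx": 0, "wy": 0, "wz": -0.005, "claw": -1}
  ]
}}

```text
time_s: 7.15
ee_pos: [591.4, -66.1, 207.7]
tcp_rot: [0.729, 0.685, -0.0, -0.0]
contact_force: [0.6, -0.5, -2.0]
width: 21.7
```

Run:
```python
from h import *
s=status.get_state();print(s['time_s'],s['ee_pos'],s['joint_velocities'].round(2))
import pickle
x=grab('wrist','w4.png'); pickle.dump(x,open('w4.pkl','wb'))
p,d,c,T=x; overlay(p,c,T,(577.4,24.1,-0.0475),'ov4.png',(0,0,560,420),1.4)
```

```text
7.15 [591.38417133 -66.10725823 207.73068647] [ 0.49  0.02 -0.03 -0.    0.    0.44]
```

View pics/ov4.png

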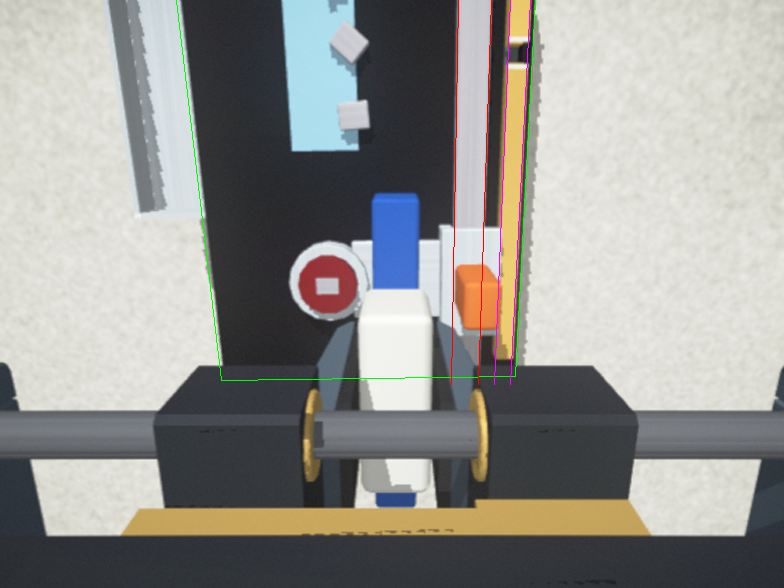

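The overlay matches to about 1 mm, and the held scraper is straight in the jaws. Continuing to the wipe start.

Run:
```python
from h import *
# assume commanded: integrate
s=status.get_state();print(s['ee_pos'])
a=-.116; pos=np.array([539.7,-354.8])
for x,y,w in [(2.5,.2,.006),(3.5,.26,.006),(4,.3,.007),(4,.32,.007),(4,.35,.007),(4,.38,.007),(4,.4,.007),(3,.34,.005)]:
    pos=pos+10*np.array([-np.sin(a)*x+np.cos(a)*y, np.cos(a)*x+np.sin(a)*y]); a+=w
print(pos,a)
plan([616,59.3,208],-0.0475,4,start=([*pos,208],a))
```

```text
[591.8579691  -63.3792362  207.71780236]
[591.87163706 -68.37613753] -0.06399999999999996
[{"x": 3.22, "y": 0.4, "z": 0.0, "wz": -0.004}, {"x": 3.23, "y": 0.41, "z": 0.0, "wz": -0.004}, {"x": 3.22, "y": 0.42, "z": 0.0, "wz": -0.004}, {"x": 3.22, "y": 0.44, "z": 0.0, "wz": -0.004}]
end [616.02  59.34 208.  ] -0.048
```

{"method": "arm_command", "body": {
  "deltas": [
    {"x": 3.2, "y": 0.4, "z": 0, "wx": 0, "wy": 0, "wz": -0.004, "claw": -1},
    {"x": 3.2, "y": 0.41, "z": 0, "wx": 0, "wy": 0, "wz": -0.004, "claw": -1},
    {"x": 3.2, "y": 0.42, "z": 0, "wx": 0, "wy": 0, "wz": -0.004, "claw": -1},
    {"x": 2.7, "y": 0.44, "z": 0, "wx": 0, "wy": 0, "wz": -0.004, "claw": -1},
    {"x": 0, "y": 0, "z": 2.5, "wx": 0, "wy": 0, "wz": 0, "claw": -1},
    {"x": 0, "y": 0, "z": 3, "wx": 0, "wy": 0, "wz": 0, "claw": -1},
    {"x": 0, "y": 0, "z": 1.5, "wx": 0, "wy": 0, "wz": 0, "claw": -1},
    {"x": 0, "y": 0, "z": 0, "wx": 0, "wy": 0, "wz": 0, "claw": -1}
  ]
}}

```text
time_s: 8.0
ee_pos: [613.8, 53.4, 135.8]
tcp_rot: [0.724, 0.69, -0.002, -0.001]
contact_force: [0.0, 0.4, -1.1]
width: 21.6
```

Run:
```python
from h import *
s=status.get_state();print(s['time_s'],s['ee_pos'],s['joint_velocities'].round(2),R.from_quat(s['tcp_rot']).as_euler('xyz'))
plan([616,59.3,112],-0.0475,1)
print(W2S([s['ee_pos']],(577.4,24.1,-0.0475)))
```

```text
8.0 [613.75648276  53.36408818 135.76114912] [-0.   -0.04 -0.03  0.    0.03  0.  ] [-3.13759080e+00  3.92819520e-04  1.52366393e+00]
[{"x": 0.6, "y": 0.2, "z": 2.38}]
end [616.04  59.26 111.96] -0.0471
[[34.92595428 30.95736445 50.76114912]]
```

{"method": "arm_command", "body": {
  "deltas": [
    {"x": 0.6, "y": 0.2, "z": 0, "wx": 0, "wy": 0, "wz": 0, "claw": -1},
    {"x": 0, "y": 0, "z": 1.2, "wx": 0, "wy": 0, "wz": 0, "claw": -1},
    {"x": 0, "y": 0, "z": 0.8, "wx": 0, "wy": 0, "wz": 0, "claw": -1},
    {"x": 0, "y": 0, "z": 0.4, "wx": 0, "wy": 0, "wz": 0, "claw": -1},
    {"x": 0, "y": 0, "z": 0, "wx": 0, "wy": 0, "wz": 0, "claw": -1}
  ]
}}

```text
time_s: 8.5
ee_pos: [617.1, 59.4, 113.2]
tcp_rot: [0.724, 0.69, -0.0, -0.0]
contact_force: [-0.9, 0.0, -1.7]
width: 22.0
```

{"method": "arm_command", "body": {
  "deltas": [
    {"x": 0, "y": -0.1, "z": 0.2, "wx": 0, "wy": 0, "wz": 0, "claw": -1},
    {"x": 0, "y": 0, "z": 0.1, "wx": 0, "wy": 0, "wz": 0, "claw": -1},
    {"x": 0, "y": 0, "z": 0.05, "wx": 0, "wy": 0, "wz": 0, "claw": -1},
    {"x": 0, "y": 0, "z": 0, "wx": 0, "wy": 0, "wz": 0, "claw": -1}
  ]
}}

```text
time_s: 8.9
ee_pos: [616.6, 59.5, 110.5]
tcp_rot: [0.724, 0.69, 0.0, 0.0]
contact_force: [-0.1, 0.2, -1.8]
width: 21.4
```

{"method": "arm_command", "body": {
  "deltas": [
    {"x": 0, "y": 0, "z": 0.1, "wx": 0, "wy": 0, "wz": 0, "claw": -1},
    {"x": 0, "y": 0, "z": 0.05, "wx": 0, "wy": 0, "wz": 0, "claw": -1},
    {"x": 0, "y": 0, "z": 0, "wx": 0, "wy": 0, "wz": 0, "claw": -1}
  ]
}}

```text
time_s: 9.2
ee_pos: [616.6, 59.5, 109.2]
tcp_rot: [0.724, 0.69, 0.0, 0.0]
contact_force: [-1.9, -0.1, 2.6]
width: 21.7
```

{"method": "arm_command", "body": {
  "deltas": [
    {"x": 0, "y": -0.5, "z": 0, "wx": 0, "wy": 0, "wz": 0, "claw": -1},
    {"x": 0, "y": -1, "z": 0, "wx": 0, "wy": 0, "wz": 0, "claw": -1},
    {"x": 0, "y": -1, "z": 0, "wx": 0, "wy": 0, "wz": 0, "claw": -1},
    {"x": 0, "y": -1, "z": 0, "wx": 0, "wy": 0, "wz": 0, "claw": -1},
    {"x": 0, "y": -1, "z": 0, "wx": 0, "wy": 0, "wz": 0, "claw": -1},
    {"x": 0, "y": -1, "z": 0, "wx": 0, "wy": 0, "wz": 0, "claw": -1}
  ]
}}

```text
time_s: 9.8
ee_pos: [560.9, 62.2, 109.1]
tcp_rot: [0.723, 0.69, 0.0, 0.0]
contact_force: [3.5, 0.7, 2.8]
width: 21.6
```

Run:
```python
from h import *
s=status.get_state();print(s['time_s'],s['ee_pos'],s['contact_force'],W2S([s['ee_pos']],(577.4,24.1,-0.0475)))
p,d,c,T=grab('wrist','w5.png')
```

```text
9.8 [560.86089841  62.15488775 109.13470901] [3.48890898 0.66057405 2.82820682] [[-18.32737443  37.22665321  24.13470901]]
```

View pics/w5.png

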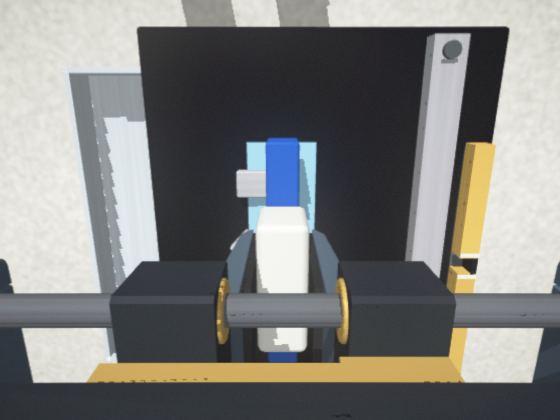

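The blade is flat on the plate and pushing the chips (at (251,183) and about (240,240)). The force is steady, so I'll continue to the edge and on to own x -100.

{"method": "arm_command", "body": {
  "deltas": [
    {"x": 0, "y": -1, "z": 0, "wx": 0, "wy": 0, "wz": 0, "claw": -1},
    {"x": 0, "y": -1, "z": 0, "wx": 0, "wy": 0, "wz": 0, "claw": -1},
    {"x": 0, "y": -1, "z": 0, "wx": 0, "wy": 0, "wz": 0, "claw": -1},
    {"x": 0, "y": -1, "z": 0, "wx": 0, "wy": 0, "wz": 0, "claw": -1},
    {"x": 0, "y": -1, "z": 0, "wx": 0, "wy": 0, "wz": 0, "claw": -1},
    {"x": 0, "y": -1, "z": 0, "wx": 0, "wy": 0, "wz": 0, "claw": -1},
    {"x": 0, "y": -1, "z": 0, "wx": 0, "wy": 0, "wz": 0, "claw": -1},
    {"x": 0, "y": -1.1, "z": 0, "wx": 0, "wy": 0, "wz": 0, "claw": -1}
  ]
}}

```text
time_s: 10.65
ee_pos: [479.9, 66.0, 109.0]
tcp_rot: [0.724, 0.69, 0.0, 0.0]
contact_force: [-0.1, 0.1, -2.3]
width: 21.7
```

Run:
```python
from h import *
s=status.get_state();print(s['time_s'],s['ee_pos'],s['contact_force'],W2S([s['ee_pos']],(577.4,24.1,-0.0475)))
p,d,c,T=grab('side'); cv2.imwrite('pics/s6.png',cv2.cvtColor(cv2.resize(p[140:300,180:400],None,fx=3.5,fy=3.5),cv2.COLOR_RGB2BGR))
grab('wrist','w6.png')
```

```text
10.65 [479.85808702  65.96030194 108.98386246] [-0.07051312  0.11502753 -2.32704141] [[-99.41951091  37.18158839  23.98386246]]
```

View pics/s6.png

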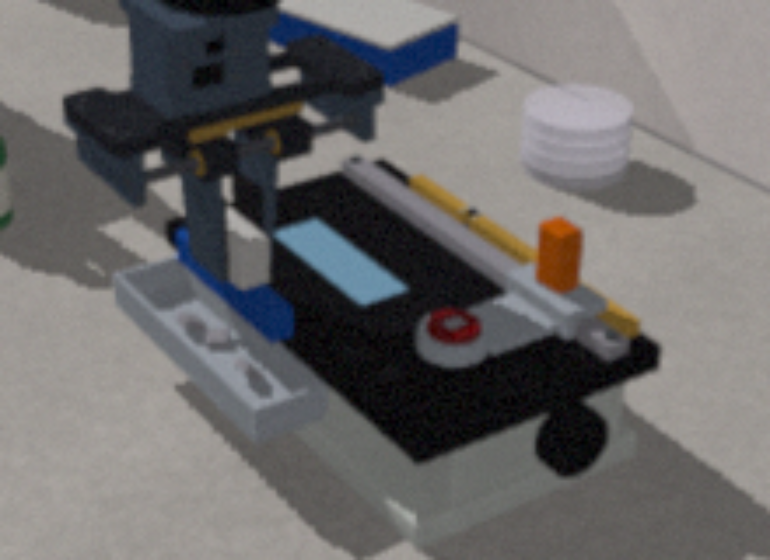

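View pics/w6.png

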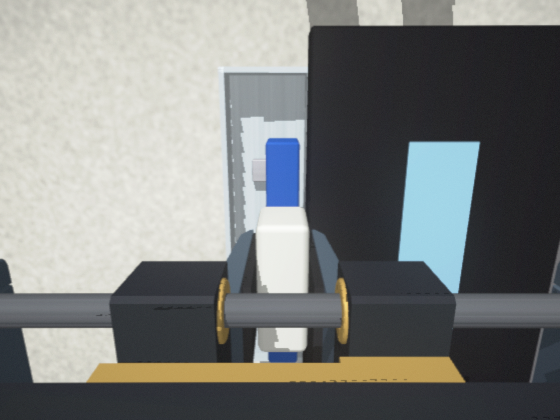

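All three chips appear in the trough (side crop, around (190,325), (215,340) and (260,380)). Lifting, then I'll check with the wrist camera.

{"method": "arm_command", "body": {
  "deltas": [
    {"x": 0, "y": 0, "z": -1.5, "wx": 0, "wy": 0, "wz": 0, "claw": -1},
    {"x": 0, "y": 0, "z": -3, "wx": 0, "wy": 0, "wz": 0, "claw": -1},
    {"x": 0, "y": 0, "z": -3.5, "wx": 0, "wy": 0, "wz": 0, "claw": -1},
    {"x": -2, "y": 0, "z": -2, "wx": 0, "wy": 0, "wz": 0, "claw": -1},
    {"x": -4, "y": 0, "z": 0, "wx": 0, "wy": 0, "wz": 0, "claw": -1},
    {"x": -4, "y": 0, "z": 0, "wx": 0, "wy": 0, "wz": 0, "claw": -1},
    {"x": -2, "y": 0, "z": 0, "wx": 0, "wy": 0, "wz": 0, "claw": -1}
  ]
}}

```text
time_s: 11.45
ee_pos: [473.9, -55.9, 208.4]
tcp_rot: [0.724, 0.69, -0.001, -0.001]
contact_force: [-0.2, 0.7, -2.0]
width: 21.8
```

Run:
```python
from h import *
s=status.get_state();print(s['time_s'],s['ee_pos'],s['contact_force'])
p,d,c,T=grab('wrist','w7.png')
import pickle; pickle.dump((p,d,c,T),open('w7.pkl','wb'))
plan([540,-354,205],-0.0475,9,polar=False)
```

```text
11.45 [473.89668768 -55.91624912 208.44609296] [-0.18547844  0.69094073 -2.03525536]
[{"x": -3.26, "y": 0.89, "z": 0.04}, {"x": -3.26, "y": 0.9, "z": 0.03}, {"x": -3.26, "y": 0.89, "z": 0.04}, {"x": -3.25, "y": 0.89, "z": 0.04}, {"x": -3.26, "y": 0.89, "z": 0.04, "wz": -0.001}, {"x": -3.26, "y": 0.89, "z": 0.03}, {"x": -3.26, "y": 0.89, "z": 0.04}, {"x": -3.26, "y": 0.89, "z": 0.04}]
[{"x": -3.26, "y": 0.89, "z": 0.04}]
end [ 539.99 -353.98  204.96] -0.0474
```

View pics/w7.png

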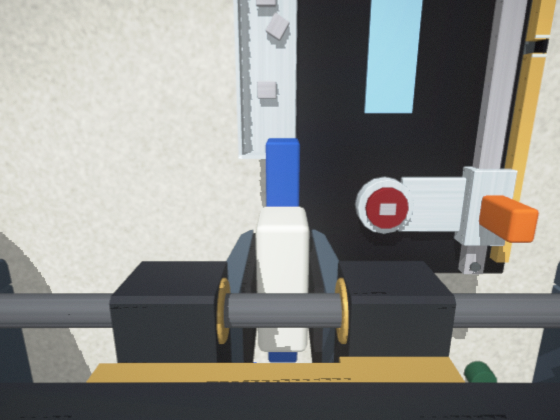

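All three chips lie flat in the trough at (267,2), (277,27) and (266,90). I'll take the scraper back.

{"method": "arm_command", "body": {
  "deltas": [
    {"x": -2.5, "y": 0.7, "z": 0, "wx": 0, "wy": 0, "wz": 0, "claw": -1},
    {"x": -4, "y": 1.1, "z": 0, "wx": 0, "wy": 0, "wz": 0, "claw": -1},
    {"x": -4.5, "y": 1.2, "z": 0, "wx": 0, "wy": 0, "wz": 0, "claw": -1},
    {"x": -4.5, "y": 1.2, "z": 0, "wx": 0, "wy": 0, "wz": 0, "claw": -1},
    {"x": -4.5, "y": 1.2, "z": 0, "wx": 0, "wy": 0, "wz": 0, "claw": -1},
    {"x": -4, "y": 1.1, "z": 1, "wx": 0, "wy": 0, "wz": 0, "claw": -1},
    {"x": -3, "y": 0.8, "z": 3, "wx": 0, "wy": 0, "wz": 0, "claw": -1},
    {"x": -1.5, "y": 0.3, "z": 4, "wx": 0, "wy": 0, "wz": 0, "claw": -1}
  ]
}}

```text
time_s: 12.3
ee_pos: [538.3, -344.9, 128.6]
tcp_rot: [0.724, 0.69, 0.0, 0.001]
contact_force: [0.4, 0.7, -1.1]
width: 21.9
```

Run:
```python
from h import *
import pickle
pose=(577.4,24.1,-0.0475)
p,d,c,T=pickle.load(open('w7.pkl','rb'))
for u in [(267,2),(277,27),(266,90)]: print('chip',W2S(atz([u],51,c,T),pose).round(1))
hsv=cv2.cvtColor(p,cv2.COLOR_RGB2HSV); m=cv2.inRange(hsv,(5,180,120),(14,255,255)); m[:, :450]=0
vv,uu=np.where(m>0); P=atd(np.c_[uu,vv],d,c,T); t=(P[:,2]>143)&(P[:,2]<151)
print(len(t),t.sum(),np.median(P[t,2])); W=atz(np.c_[uu,vv][t],147,c,T); S=W2S(W,pose); print(S.min(0),S.max(0),S.mean(0), cv2.minAreaRect(S[:,:2].astype(np.float32)))
s=status.get_state();print(s['time_s'],s['ee_pos'])
```

```text
chip [[-112.    68.4  -34. ]]
chip [[-104.2   50.4  -34. ]]
chip [[-113.7    2.2  -34. ]]
1969 886 146.03425024614333
[ 46.56516311 -96.04528014  62.        ] [ 64.95919785 -73.35894287  62.        ] [ 56.0623652 -84.8239337  62.       ] ((55.76397705078125, -84.70188903808594), (18.39617156982422, 22.68228530883789), 0.022454284131526947)
12.3 [ 538.27920867 -344.91637262  128.61986985]
```

{"method": "arm_command", "body": {
  "deltas": [
    {"x": -0.5, "y": 0, "z": 4, "wx": 0, "wy": 0, "wz": 0, "claw": -1},
    {"x": 0, "y": 0, "z": 3, "wx": 0, "wy": 0, "wz": 0, "claw": -1},
    {"x": 0, "y": 0, "z": 1.5, "wx": 0, "wy": 0, "wz": 0, "claw": -1},
    {"x": 0, "y": 0, "z": 0.5, "wx": 0, "wy": 0, "wz": 0, "claw": -1},
    {"x": 0, "y": 0, "z": 0, "wx": 0, "wy": 0, "wz": 0, "claw": -1}
  ]
}}

```text
time_s: 12.8
ee_pos: [537.4, -347.0, 39.1]
tcp_rot: [0.723, 0.69, -0.0, -0.0]
contact_force: [-0.5, -0.7, -1.6]
width: 21.6
```

{"method": "arm_command", "body": {
  "deltas": [
    {"x": 0, "y": 0, "z": 0.8, "wx": 0, "wy": 0, "wz": 0, "claw": -1},
    {"x": 0, "y": 0, "z": 0.4, "wx": 0, "wy": 0, "wz": 0, "claw": -1},
    {"x": 0, "y": 0, "z": 0.2, "wx": 0, "wy": 0, "wz": 0, "claw": -1},
    {"x": 0, "y": 0, "z": 0.1, "wx": 0, "wy": 0, "wz": 0, "claw": -1},
    {"x": 0, "y": 0, "z": 0, "wx": 0, "wy": 0, "wz": 0, "claw": -1}
  ]
}}

```text
time_s: 13.3
ee_pos: [537.5, -347.3, 24.2]
tcp_rot: [0.723, 0.69, 0.0, 0.0]
contact_force: [0.0, -0.8, -2.3]
width: 21.7
```

{"method": "arm_command", "body": {
  "deltas": [
    {"x": 0, "y": 0, "z": 0.06, "wx": 0, "wy": 0, "wz": 0, "claw": -1},
    {"x": 0, "y": 0, "z": 0, "wx": 0, "wy": 0, "wz": 0, "claw": -1}
  ]
}}

```text
time_s: 13.5
ee_pos: [537.5, -347.3, 24.1]
tcp_rot: [0.724, 0.69, 0.0, 0.0]
contact_force: [-3.4, 2.4, 8.6]
width: 22.1
```

Touched down (force rose by about 11 N). Releasing and lifting.

{"method": "arm_command", "body": {
  "deltas": [
    {"x": 0, "y": 0, "z": 0, "wx": 0, "wy": 0, "wz": 0, "claw": 0},
    {"x": 0, "y": 0, "z": 0, "wx": 0, "wy": 0, "wz": 0, "claw": 0.3},
    {"x": 0, "y": 0, "z": 0, "wx": 0, "wy": 0, "wz": 0, "claw": 0.3},
    {"x": 0, "y": 0, "z": 0, "wx": 0, "wy": 0, "wz": 0, "claw": 0.3}
  ]
}}

```text
time_s: 13.9
ee_pos: [537.4, -347.3, 23.3]
tcp_rot: [0.724, 0.69, 0.0, 0.0]
contact_force: [1.1, -1.3, 0.0]
width: 51.3
```

{"method": "arm_command", "body": {
  "deltas": [
    {"x": 0, "y": 0, "z": -1, "wx": 0, "wy": 0, "wz": 0, "claw": 0.3},
    {"x": 0, "y": 0, "z": -3, "wx": 0, "wy": 0, "wz": 0, "claw": 0.3},
    {"x": 0, "y": 0, "z": -4, "wx": 0, "wy": 0, "wz": 0, "claw": 0.3},
    {"x": 0, "y": 0, "z": -5, "wx": 0, "wy": 0, "wz": 0, "claw": 0.3},
    {"x": 0, "y": 0, "z": -5, "wx": 0, "wy": 0, "wz": 0, "claw": 0.3},
    {"x": 0, "y": 0, "z": -3, "wx": 0, "wy": 0, "wz": 0, "claw": 0.3},
    {"x": 0, "y": 0, "z": 0, "wx": 0, "wy": 0, "wz": 0, "claw": 0.3}
  ]
}}

```text
time_s: 14.6
ee_pos: [539.2, -348.5, 239.2]
tcp_rot: [0.724, 0.69, 0.001, 0.004]
contact_force: [0.5, -0.5, -0.4]
width: 59.2
```

Run:
```python
from h import *
s=status.get_state();print(s['time_s'],s['ee_pos'],s['contact_force'],s['width'])
grab('wrist','w8.png')
tp=S2W([57.5,-105,60],(577.4,24.1,-0.0475))[0]; print(tp)
plan([tp[0],tp[1]-20,230],-0.0475,8)
```

```text
14.6 [ 539.24961912 -348.50397453  239.23165646] [ 0.53263171 -0.48383628 -0.38620752] 59.20238905375694
[629.8495203 -83.5117922 145.       ]
[{"x": 3.1, "y": 1.0, "z": 0.08}, {"x": 3.11, "y": 1.0, "z": 0.08}, {"x": 3.1, "y": 1.0, "z": 0.08}, {"x": 3.11, "y": 1.0, "z": 0.07}, {"x": 3.1, "y": 1.01, "z": 0.08}, {"x": 3.11, "y": 1.0, "z": 0.08}, {"x": 3.1, "y": 1.0, "z": 0.08}, {"x": 3.1, "y": 1.0, "z": 0.08, "wz": 0.001}]
end [ 629.87 -103.55  229.97] -0.048
```

View pics/w8.png

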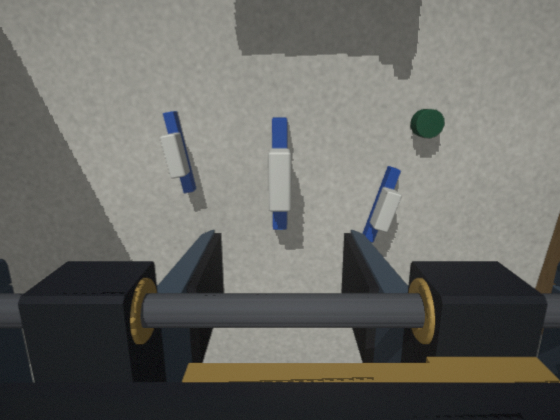

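The scraper stands upright on the bench. Now to the post.

{"method": "arm_command", "body": {
  "deltas": [
    {"x": 2, "y": 0.7, "z": 0.1, "wx": 0, "wy": 0, "wz": 0, "claw": 0.3},
    {"x": 3.6, "y": 1.1, "z": 0.1, "wx": 0, "wy": 0, "wz": 0, "claw": 0.3},
    {"x": 4, "y": 1.2, "z": 0.1, "wx": 0, "wy": 0, "wz": 0, "claw": 0.3},
    {"x": 4, "y": 1.3, "z": 0.1, "wx": 0, "wy": 0, "wz": 0, "claw": 0.3},
    {"x": 4, "y": 1.3, "z": 0.1, "wx": 0, "wy": 0, "wz": 0, "claw": 0.3},
    {"x": 3.5, "y": 1.2, "z": 0, "wx": 0, "wy": 0, "wz": 0, "claw": 0.3},
    {"x": 2, "y": 0.7, "z": 0, "wx": 0, "wy": 0, "wz": 0, "claw": 0.3},
    {"x": 0.5, "y": 0.2, "z": 0, "wx": 0, "wy": 0, "wz": 0, "claw": 0.3}
  ]
}}

```text
time_s: 15.45
ee_pos: [625.2, -113.0, 226.9]
tcp_rot: [0.723, 0.691, -0.001, -0.001]
contact_force: [-0.9, -0.9, -0.4]
width: 59.4
```

{"method": "arm_command", "body": {
  "deltas": [
    {"x": 0, "y": 0, "z": 0, "wx": 0, "wy": 0, "wz": 0, "claw": 0.3},
    {"x": 0, "y": 0, "z": 0, "wx": 0, "wy": 0, "wz": 0, "claw": 0.3}
  ]
}}

```text
time_s: 15.65
ee_pos: [624.7, -115.8, 227.7]
tcp_rot: [0.724, 0.69, -0.0, -0.0]
contact_force: [-0.6, -0.1, 0.5]
width: 59.1
```

Run:
```python
from h import *
s=status.get_state();print(s['time_s'],s['ee_pos'],s['contact_force'],s['width'])
x=grab('wrist','w9.png'); p,d,c,T=x
import pickle; pickle.dump(x,open('w9.pkl','wb'))
pose=(577.4,24.1,-0.0475)
overlay(p,c,T,pose,'ov9.png',(0,0,560,420),1.4)
hsv=cv2.cvtColor(p,cv2.COLOR_RGB2HSV); m=cv2.inRange(hsv,(5,180,120),(14,255,255))
vv,uu=np.where(m>0); P=atd(np.c_[uu,vv],d,c,T); t=(P[:,2]>143)&(P[:,2]<151)
W=atz(np.c_[uu,vv][t],147,c,T); S=W2S(W,pose);print(t.sum(), cv2.minAreaRect(S[:,:2].astype(np.float32)),W.mean(0))
```

```text
15.65 [ 624.74924917 -115.80314016  227.70049214] [-0.603291   -0.10149466  0.53477719] 59.11173167991341
615 ((58.57240295410156, -85.58839416503906), (15.483296394348145, 21.771923065185547), 0.016589071601629257) [632.17907367 -64.81713661 147.        ]
```

View pics/ov9.png

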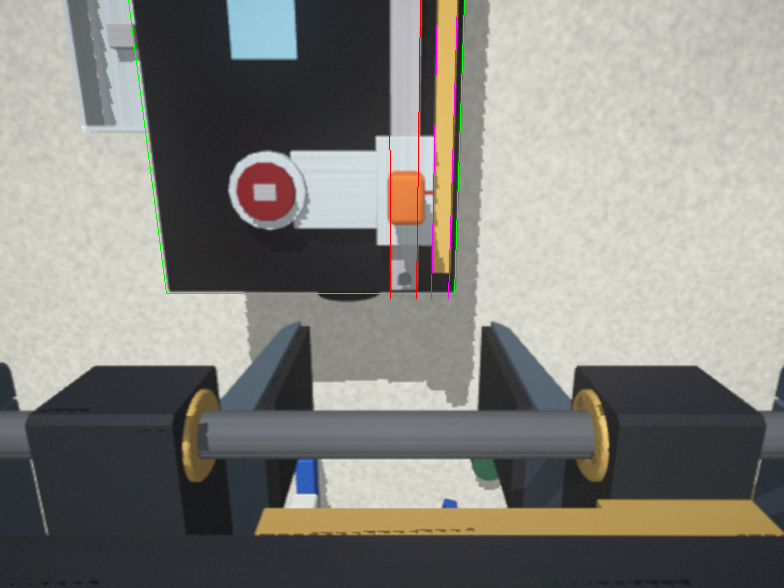

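Run:
```python
from h import *
import pickle
pose=(577.4,24.1,-0.0475)
p,d,c,T=pickle.load(open('w9.pkl','rb'))
print('redline',W2S(atz([(306.2,136.8)],105,c,T),pose))
p,d,c,T=pickle.load(open('w4.pkl','rb'))
for u in [(518/1.4,41/1.4),(517/1.4,66/1.4)]: print('notchline w4',W2S(atz([u],96,c,T),pose))
q=S2W([58,-85.3,24],pose)[0]; print(q)
plan([q[0],q[1],228],-0.0475,2);
```

```text
redline [[ 72.20897489 -86.10635422  20.        ]]
notchline w4 [[80.54475613 35.35635194 11.        ]]
notchline w4 [[80.62997921 23.93494713 11.        ]]
[631.28435451 -63.85775315 109.        ]
[{"x": 2.62, "y": 0.2, "z": -0.0}, {"x": 2.62, "y": 0.2, "z": -0.01}]
end [631.33 -63.87 228.02] -0.0479
```

{"method": "arm_command", "body": {
  "deltas": [
    {"x": 2, "y": 0.2, "z": 0, "wx": 0, "wy": 0, "wz": 0, "claw": 0.3},
    {"x": 2.2, "y": 0.2, "z": 0, "wx": 0, "wy": 0, "wz": 0, "claw": 0.3},
    {"x": 0.9, "y": 0.1, "z": 1, "wx": 0, "wy": 0, "wz": 0, "claw": 0.3},
    {"x": 0, "y": 0, "z": 3, "wx": 0, "wy": 0, "wz": 0, "claw": 0.3},
    {"x": 0, "y": 0, "z": 2, "wx": 0, "wy": 0, "wz": 0, "claw": 0.3},
    {"x": 0, "y": 0, "z": 0, "wx": 0, "wy": 0, "wz": 0, "claw": 0.3},
    {"x": 0, "y": 0, "z": 0, "wx": 0, "wy": 0, "wz": 0, "claw": 0.3}
  ]
}}

```text
time_s: 16.4
ee_pos: [632.5, -65.0, 168.2]
tcp_rot: [0.724, 0.69, -0.0, -0.0]
contact_force: [0.3, 0.6, 0.1]
width: 59.5
```

Run:
```python
from h import *
s=status.get_state();print(s['time_s'],s['ee_pos'],W2S([s['ee_pos']],(577.4,24.1,-0.0475)))
grab('wrist','w10.png')
```

```text
16.4 [632.54491804 -65.04270927 168.20162411] [[ 59.31540598 -86.42376533  83.20162411]]
```

View pics/w10.png

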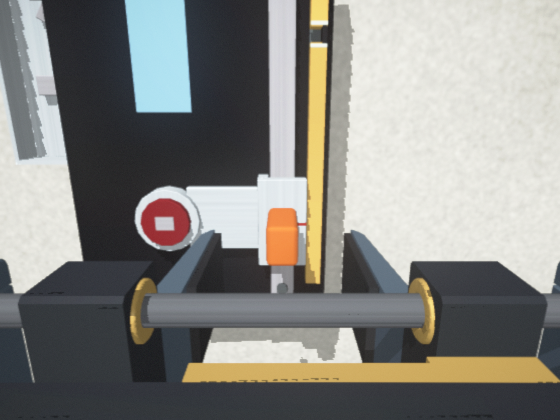

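The post is centred between the fingers at column 282. Descend and close.

{"method": "arm_command", "body": {
  "deltas": [
    {"x": 0, "y": 0, "z": 2, "wx": 0, "wy": 0, "wz": 0, "claw": 0.3},
    {"x": 0, "y": 0, "z": 2.2, "wx": 0, "wy": 0, "wz": 0, "claw": 0.3},
    {"x": 0, "y": 0, "z": 1.2, "wx": 0, "wy": 0, "wz": 0, "claw": 0.3},
    {"x": 0, "y": 0, "z": 0.5, "wx": 0, "wy": 0, "wz": 0, "claw": 0.2},
    {"x": 0, "y": 0, "z": 0, "wx": 0, "wy": 0, "wz": 0, "claw": 0},
    {"x": 0, "y": 0, "z": 0, "wx": 0, "wy": 0, "wz": 0, "claw": -0.2}
  ],
  "newtons": 10
}}

```text
time_s: 17.05
ee_pos: [633.3, -64.5, 110.3]
tcp_rot: [0.724, 0.69, 0.0, 0.0]
contact_force: [0.1, 0.3, 0.4]
width: 41.8
```

{"method": "arm_command", "body": {
  "deltas": [
    {"x": 0, "y": 0, "z": 0, "wx": 0, "wy": 0, "wz": 0, "claw": -1},
    {"x": 0, "y": 0, "z": 0, "wx": 0, "wy": 0, "wz": 0, "claw": -1},
    {"x": 0, "y": 0, "z": 0, "wx": 0, "wy": 0, "wz": 0, "claw": -1},
    {"x": 0, "y": 0, "z": 0, "wx": 0, "wy": 0, "wz": 0, "claw": -1},
    {"x": 0, "y": 0, "z": 0, "wx": 0, "wy": 0, "wz": 0, "claw": -1}
  ],
  "newtons": 15
}}

```text
time_s: 17.55
ee_pos: [632.3, -64.4, 109.7]
tcp_rot: [0.724, 0.69, -0.0, -0.0]
contact_force: [-6.2, -0.0, 7.5]
width: 18.1
```

{"method": "arm_command", "body": {
  "deltas": [
    {"x": 0, "y": -0.05, "z": -0.02, "wx": 0, "wy": 0, "wz": 0, "claw": -1},
    {"x": 0, "y": 0, "z": 0, "wx": 0, "wy": 0, "wz": 0, "claw": -1},
    {"x": 0, "y": 0, "z": 0, "wx": 0, "wy": 0, "wz": 0, "claw": -1}
  ],
  "newtons": 30
}}

```text
time_s: 17.85
ee_pos: [632.3, -64.4, 109.7]
tcp_rot: [0.724, 0.69, 0.0, 0.0]
contact_force: [-2.5, 0.1, 3.8]
width: 17.7
```

{"method": "arm_command", "body": {
  "deltas": [
    {"x": 0.5, "y": 0, "z": 0, "wx": 0, "wy": 0, "wz": 0, "claw": -1},
    {"x": 1, "y": 0, "z": 0, "wx": 0, "wy": 0, "wz": 0, "claw": -1},
    {"x": 1.5, "y": 0, "z": 0, "wx": 0, "wy": 0, "wz": 0, "claw": -1},
    {"x": 1.5, "y": 0, "z": 0, "wx": 0, "wy": 0, "wz": 0, "claw": -1},
    {"x": 1.5, "y": 0, "z": 0, "wx": 0, "wy": 0, "wz": 0, "claw": -1},
    {"x": 1.5, "y": 0, "z": 0, "wx": 0, "wy": 0, "wz": 0, "claw": -1},
    {"x": 1, "y": 0, "z": 0, "wx": 0, "wy": 0, "wz": 0, "claw": -1},
    {"x": 0.5, "y": 0, "z": 0, "wx": 0, "wy": 0, "wz": 0, "claw": -1}
  ]
}}

```text
time_s: 18.65
ee_pos: [636.7, 26.7, 109.7]
tcp_rot: [0.723, 0.691, 0.0, 0.0]
contact_force: [-1.1, -2.6, 6.1]
width: 17.9
```

{"method": "arm_command", "body": {
  "deltas": [
    {"x": 0.5, "y": 0, "z": 0, "wx": 0, "wy": 0, "wz": 0, "claw": -1},
    {"x": 0.3, "y": 0, "z": 0, "wx": 0, "wy": 0, "wz": 0, "claw": -1},
    {"x": 0, "y": 0, "z": 0, "wx": 0, "wy": 0, "wz": 0, "claw": -1}
  ]
}}

```text
time_s: 18.95
ee_pos: [637.0, 34.3, 109.7]
tcp_rot: [0.723, 0.69, 0.0, -0.0]
contact_force: [-1.5, 2.0, 5.9]
width: 18.1
```

Run:
```python
from h import *
s=status.get_state();print(s['time_s'],s['ee_pos'],W2S([s['ee_pos']],(577.4,24.1,-0.0475)),s['contact_force'])
p,d,c,T=grab('wrist'); cv2.imwrite('pics/w11.png',cv2.cvtColor(cv2.resize(p[120:320,180:420],None,fx=3,fy=3),cv2.COLOR_RGB2BGR))
p,d,c,T=grab('side'); cv2.imwrite('pics/s11.png',cv2.cvtColor(cv2.resize(p[140:300,180:400],None,fx=3.5,fy=3.5,interpolation=cv2.INTER_CUBIC),cv2.COLOR_RGB2BGR))
```

```text
18.95 [637.01211919  34.34781779 109.70025353] [[59.0582936  13.06677014 24.70025353]] [-1.45799334  2.03412538  5.91011123]
```

View pics/w11.png

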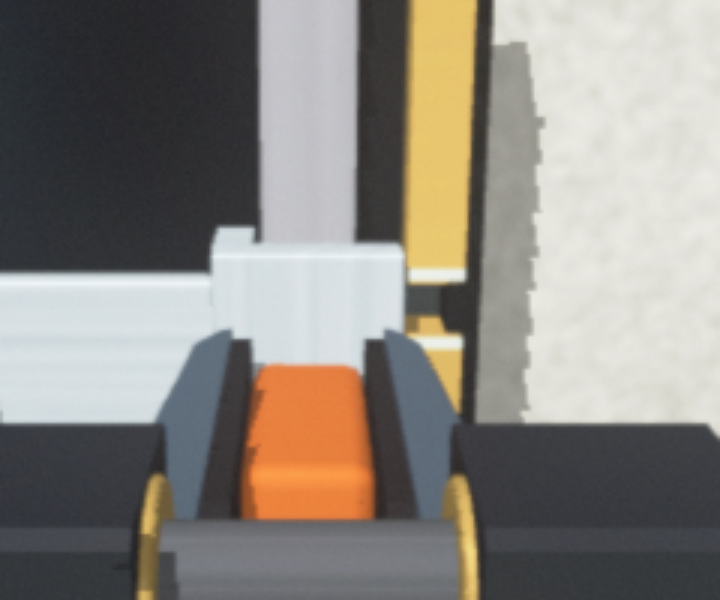

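View pics/s11.png

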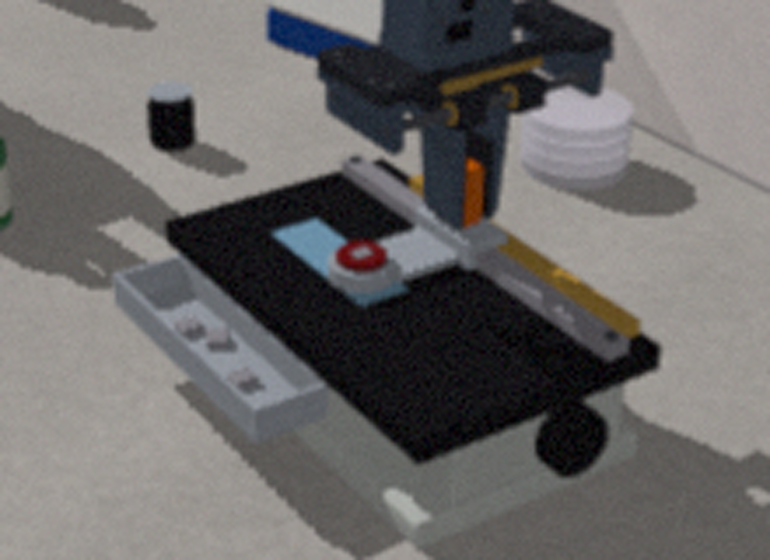

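```bash
cat > m.py <<'E'
from h import *
E
python3 - <<'E'
from h import *
pose=(577.4,24.1,-0.0475)
s=status.get_state(); c=imaging.calibration('wrist')
T=np.eye(4);T[:3,:3]=R.from_quat(s['tcp_rot']).as_matrix();T[:3,3]=s['ee_pos'];T=T@np.array(c['T_tool_cam'])
g=lambda u,v:((u+.5)/3-.5+180,(v+.5)/3-.5+120)
print('saddle front',W2S(atz([g(320,246)],105,c,T),pose))
print('notch lines',W2S(atz([g(436,274),g(441,343)],96,c,T),pose))
E
```

```text
saddle front [[60.90342528 43.77296226 20.        ]]
notch lines [[80.92790732 36.41968529 11.        ]
 [82.20144634 23.8645534  11.        ]]
```

Carriage is at own y +13.8 and the notch at about +30.1, so about 16 mm remain. Approaching with care.

{"method": "arm_command", "body": {
  "deltas": [
    {"x": 0.3, "y": 0, "z": 0, "wx": 0, "wy": 0, "wz": 0, "claw": -1},
    {"x": 0.4, "y": 0, "z": 0, "wx": 0, "wy": 0, "wz": 0, "claw": -1},
    {"x": 0.3, "y": 0, "z": 0, "wx": 0, "wy": 0, "wz": 0, "claw": -1},
    {"x": 0.1, "y": 0, "z": 0, "wx": 0, "wy": 0, "wz": 0, "claw": -1},
    {"x": 0, "y": 0, "z": 0, "wx": 0, "wy": 0, "wz": 0, "claw": -1},
    {"x": 0, "y": 0, "z": 0, "wx": 0, "wy": 0, "wz": 0, "claw": -1}
  ]
}}

```text
time_s: 19.65
ee_pos: [637.6, 45.1, 109.7]
tcp_rot: [0.724, 0.69, 0.0, -0.0]
contact_force: [-0.9, 1.4, 4.5]
width: 17.8
```

{"method": "arm_command", "body": {
  "deltas": [
    {"x": 0.1, "y": 0, "z": 0, "wx": 0, "wy": 0, "wz": 0, "claw": -1},
    {"x": 0.1, "y": 0, "z": 0, "wx": 0, "wy": 0, "wz": 0, "claw": -1},
    {"x": 0, "y": 0, "z": 0, "wx": 0, "wy": 0, "wz": 0, "claw": -1}
  ]
}}

```text
time_s: 19.95
ee_pos: [637.6, 47.0, 109.7]
tcp_rot: [0.724, 0.69, 0.0, -0.0]
contact_force: [-0.6, 0.8, 5.7]
width: 18.0
```

{"method": "arm_command", "body": {
  "deltas": [
    {"x": 0.1, "y": 0, "z": 0, "wx": 0, "wy": 0, "wz": 0, "claw": -1},
    {"x": 0, "y": 0, "z": 0, "wx": 0, "wy": 0, "wz": 0, "claw": -1}
  ]
}}

```text
time_s: 20.15
ee_pos: [637.7, 48.1, 109.7]
tcp_rot: [0.724, 0.69, 0.0, -0.0]
contact_force: [-1.0, 1.2, 4.8]
width: 17.9
```

{"method": "arm_command", "body": {
  "deltas": [
    {"x": 0.1, "y": 0, "z": 0, "wx": 0, "wy": 0, "wz": 0, "claw": -1},
    {"x": 0, "y": 0, "z": 0, "wx": 0, "wy": 0, "wz": 0, "claw": -1}
  ]
}}

```text
time_s: 20.35
ee_pos: [637.7, 49.2, 109.7]
tcp_rot: [0.724, 0.69, 0.0, -0.0]
contact_force: [-1.3, 1.9, 4.9]
width: 17.9
```

{"method": "arm_command", "body": {
  "deltas": [
    {"x": 0.05, "y": 0, "z": 0, "wx": 0, "wy": 0, "wz": 0, "claw": -1},
    {"x": 0, "y": 0, "z": 0, "wx": 0, "wy": 0, "wz": 0, "claw": -1}
  ]
}}

```text
time_s: 20.55
ee_pos: [637.8, 49.8, 109.7]
tcp_rot: [0.724, 0.69, 0.0, -0.0]
contact_force: [-1.2, 3.4, 4.8]
width: 18.0
```

{"method": "arm_command", "body": {
  "deltas": [
    {"x": 0.05, "y": 0, "z": 0, "wx": 0, "wy": 0, "wz": 0, "claw": -1},
    {"x": 0, "y": 0, "z": 0, "wx": 0, "wy": 0, "wz": 0, "claw": -1}
  ]
}}

```text
time_s: 20.75
ee_pos: [637.8, 50.4, 109.7]
tcp_rot: [0.724, 0.69, 0.0, -0.0]
contact_force: [-0.5, 4.3, 4.7]
width: 17.6
```

Run:
```python
from h import *
pose=(577.4,24.1,-0.0475)
s=status.get_state();print(s['time_s'],s['ee_pos'],W2S([s['ee_pos']],pose),s['contact_force'])
p,d,c,T=grab('wrist'); cv2.imwrite('pics/w12.png',cv2.cvtColor(cv2.resize(p[120:320,180:420],None,fx=3,fy=3),cv2.COLOR_RGB2BGR))
```

```text
20.75 [637.78098469  50.39295793 109.70044676] [[59.06443429 29.13032013 24.70044676]] [-0.48540729  4.30725111  4.72501473]
```

View pics/w12.png

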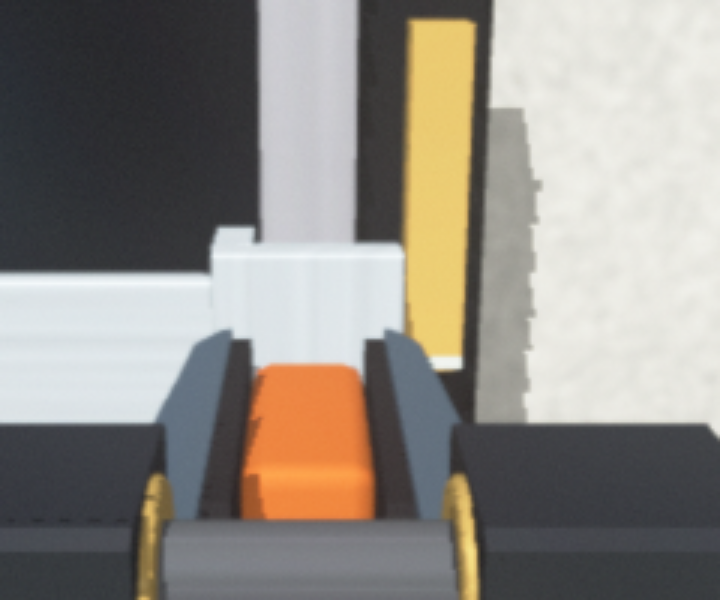

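The force on the tool along +y rises (1.2 → 4.3 N): the ball is being pulled in. Continuing in 0.5 mm steps until the force crosses back over.

{"method": "arm_command", "body": {
  "deltas": [
    {"x": 0.05, "y": 0, "z": 0, "wx": 0, "wy": 0, "wz": 0, "claw": -1},
    {"x": 0, "y": 0, "z": 0, "wx": 0, "wy": 0, "wz": 0, "claw": -1}
  ]
}}

```text
time_s: 21.0
ee_pos: [637.8, 51.0, 109.7]
tcp_rot: [0.724, 0.69, 0.001, -0.0]
contact_force: [-1.0, 5.7, 4.6]
width: 17.9
```

{"method": "arm_command", "body": {
  "deltas": [
    {"x": 0.05, "y": 0, "z": 0, "wx": 0, "wy": 0, "wz": 0, "claw": -1},
    {"x": 0, "y": 0, "z": 0, "wx": 0, "wy": 0, "wz": 0, "claw": -1}
  ]
}}

```text
time_s: 21.2
ee_pos: [637.8, 51.5, 109.7]
tcp_rot: [0.724, 0.69, 0.001, -0.0]
contact_force: [-0.6, 4.9, 4.9]
width: 17.8
```

{"method": "arm_command", "body": {
  "deltas": [
    {"x": 0.05, "y": 0, "z": 0, "wx": 0, "wy": 0, "wz": 0, "claw": -1},
    {"x": 0, "y": 0, "z": 0, "wx": 0, "wy": 0, "wz": 0, "claw": -1}
  ]
}}

```text
time_s: 21.4
ee_pos: [637.9, 51.8, 109.7]
tcp_rot: [0.724, 0.69, 0.0, -0.0]
contact_force: [-0.6, 3.1, 5.6]
width: 17.9
```

{"method": "arm_command", "body": {
  "deltas": [
    {"x": 0.05, "y": 0, "z": 0, "wx": 0, "wy": 0, "wz": 0, "claw": -1},
    {"x": 0, "y": 0, "z": 0, "wx": 0, "wy": 0, "wz": 0, "claw": -1}
  ]
}}

```text
time_s: 21.6
ee_pos: [637.9, 52.1, 109.7]
tcp_rot: [0.724, 0.69, 0.0, -0.0]
contact_force: [-0.9, 0.6, 5.1]
width: 17.7
```

{"method": "arm_command", "body": {
  "deltas": [
    {"x": 0.05, "y": 0, "z": 0, "wx": 0, "wy": 0, "wz": 0, "claw": -1},
    {"x": 0, "y": 0, "z": 0, "wx": 0, "wy": 0, "wz": 0, "claw": -1}
  ]
}}

```text
time_s: 21.8
ee_pos: [637.9, 52.2, 109.7]
tcp_rot: [0.724, 0.69, 0.0, 0.0]
contact_force: [-0.9, -1.9, 5.6]
width: 17.9
```

{"method": "arm_command", "body": {
  "deltas": [
    {"x": 0.03, "y": 0, "z": 0, "wx": 0, "wy": 0, "wz": 0, "claw": -1},
    {"x": 0, "y": 0, "z": 0, "wx": 0, "wy": 0, "wz": 0, "claw": -1}
  ]
}}

```text
time_s: 22.0
ee_pos: [637.9, 52.3, 109.7]
tcp_rot: [0.724, 0.69, 0.0, 0.0]
contact_force: [-2.2, -4.8, 6.1]
width: 17.9
```

The force has reversed and position has stopped growing, so the ball is seated. Backing off to neutral.

{"method": "arm_command", "body": {
  "deltas": [
    {"x": -0.05, "y": 0, "z": 0, "wx": 0, "wy": 0, "wz": 0, "claw": -1},
    {"x": 0, "y": 0, "z": 0, "wx": 0, "wy": 0, "wz": 0, "claw": -1},
    {"x": 0, "y": 0, "z": 0, "wx": 0, "wy": 0, "wz": 0, "claw": -1},
    {"x": 0, "y": 0, "z": 0, "wx": 0, "wy": 0, "wz": 0, "claw": -1},
    {"x": 0, "y": 0, "z": 0, "wx": 0, "wy": 0, "wz": 0, "claw": -1},
    {"x": 0, "y": 0, "z": 0, "wx": 0, "wy": 0, "wz": 0, "claw": -1},
    {"x": 0, "y": 0, "z": 0, "wx": 0, "wy": 0, "wz": 0, "claw": -1},
    {"x": 0, "y": 0, "z": 0, "wx": 0, "wy": 0, "wz": 0, "claw": -1}
  ]
}}

```text
time_s: 22.8
ee_pos: [637.9, 52.2, 109.7]
tcp_rot: [0.724, 0.69, 0.0, 0.0]
contact_force: [-1.0, -0.8, 5.6]
width: 18.1
```

Run:
```python
from h import *
pose=(577.4,24.1,-0.0475)
s=status.get_state();print(s['time_s'],s['ee_pos'],W2S([s['ee_pos']],pose),s['contact_force'],s['width'],s['joint_velocities'].round(3))
p,d,c,T=grab('wrist'); cv2.imwrite('pics/w13.png',cv2.cvtColor(cv2.resize(p[120:320,180:420],None,fx=3,fy=3),cv2.COLOR_RGB2BGR))
p,d,c,T=grab('side'); cv2.imwrite('pics/s13.png',cv2.cvtColor(cv2.resize(p[140:400,200:500],None,fx=2.2,fy=2.2,interpolation=cv2.INTER_CUBIC),cv2.COLOR_RGB2BGR))
p,d,c,T=grab('top'); cv2.imwrite('pics/t13.png',cv2.cvtColor(cv2.resize(p[140:280,110:470],None,fx=2.2,fy=2.2,interpolation=cv2.INTER_CUBIC),cv2.COLOR_RGB2BGR))
```

```text
22.8 [637.90416772  52.17159345 109.72337052] [[59.10302496 30.9127985  24.72337052]] [-0.95549433 -0.7923014   5.5830231 ] 18.14950999179691 [ 0.001  0.001 -0.     0.001 -0.001  0.   ]
```

View pics/w13.png

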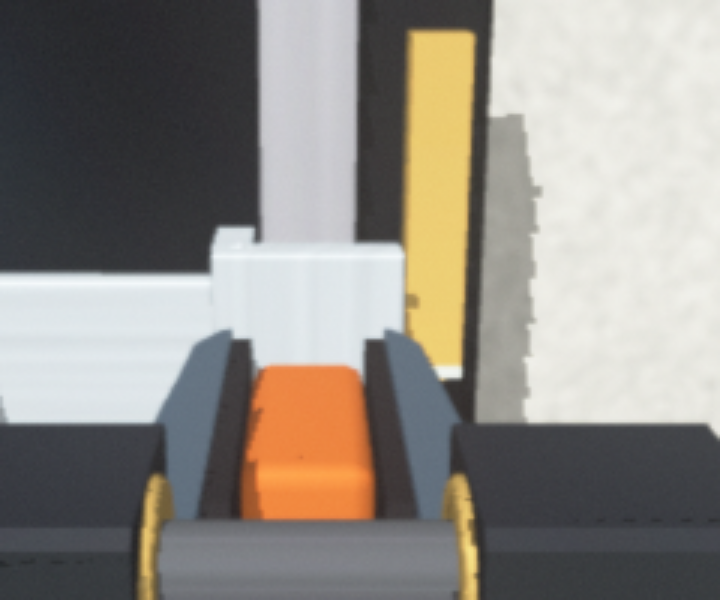

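View pics/s13.png

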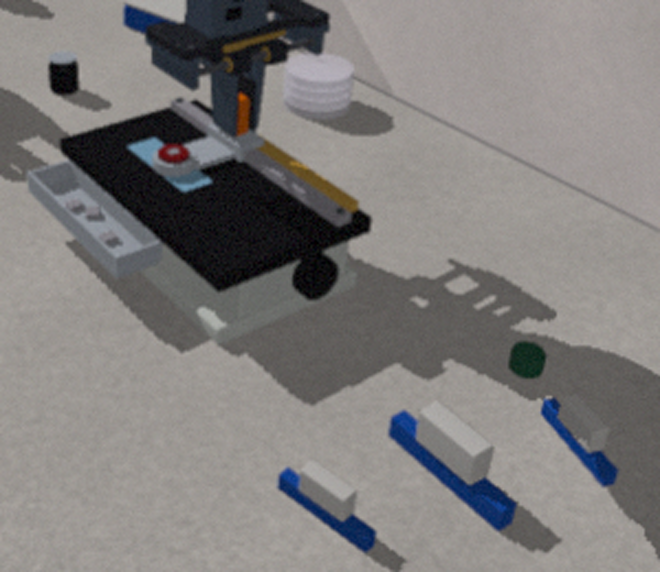

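View pics/t13.png

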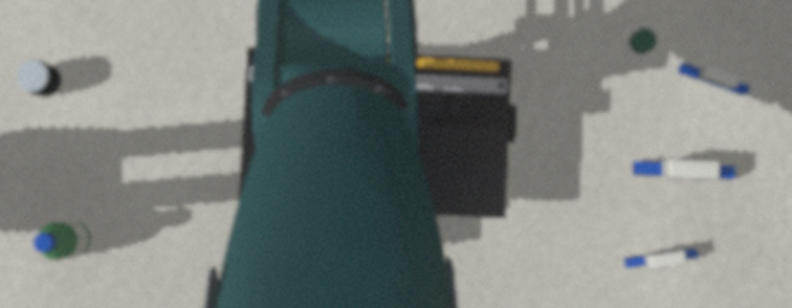

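Run:
```python
from h import *
pose=(577.4,24.1,-0.0475)
s=status.get_state(); c=imaging.calibration('wrist')
T=np.eye(4);T[:3,:3]=R.from_quat(s['tcp_rot']).as_matrix();T[:3,3]=s['ee_pos'];T=T@np.array(c['T_tool_cam'])
g=lambda u,v:((u+.5)/3-.5+180,(v+.5)/3-.5+120)
print('saddle front',W2S(atz([g(320,246)],105,c,T),pose))
print('far white line',W2S(atz([g(450,372)],96,c,T),pose), 'strip far end', W2S(atz([g(440,30)],96,c,T),pose))
print(s['time_s'],s['contact_force'])
```

```text
saddle front [[60.92052988 61.75691653 20.        ]]
far white line [[83.97820799 36.43461046 11.        ]] strip far end [[80.27055995 95.46713236 11.        ]]
22.95 [-0.9564794  -1.19639994  5.25405711]
```

Run:
```python
from h import *
print(workorder.close_job()); s=status.get_state(); print(s['time_s'],s['ee_pos'],s['width'],s['contact_force'])
```

```text
the job is handed in; nothing more can be done
None
the job is handed in; nothing more can be done
```

I wiped the three chips off the stage into the trough, set the scraper back on the bench, and slid the carriage until the ball clicked into the notch. The job was handed in at about 23 s with the post still gripped; no verdict was reported.

What my last checks showed:
- **Chips:** all three lie in the trough, at about own x -104 to -114 mm and y +2 to +68 mm, inside the limits. The final side picture still shows them there.
- **Scraper:** it stands upright on the bench, let go, near where it started.
- **Bystanders:** the can, bottle and green cylinder look untouched in the last pictures. I judged this by eye and did not measure it.
- **Ball in the notch:** the pull on the tool rose to about 5.7 N and then reversed over about 1.3 mm. I backed off to neutral, leaving about 1 N along the rail, no arm motion and an 18 mm grip at 30 N.

**One disagreement:** the pictures put the carriage about 0.5 to 1.5 mm past the notch. That is within the 2 mm window, and I trusted the force reversal over the pictures. I could not see the ball itself in the notch, because the gripper hid it.

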